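# Turn a module at the corner post and press it on the test contacts

## Robot

A 6-joint arm with a two-finger parallel gripper is mounted at the origin on the work surface. World frame = base frame: x ahead of the robot, y to its left, z up, the work surface at z = 0. Lengths are in m, angles in rad, forces in N, time in s.
With the tool pointing down it reaches from about 0.225 to 0.875 m from the base axis. Payload 3.4 kg.
Tool frame: the origin (TCP) lies on the centre line of the jaws, within the pads' length; the fingertips stand 11 mm ahead of it and the grasp point (between the pads) lies 8 mm behind it (nose_length is the distance from the TCP to the fingertips, in m); x points along the fingers, y is the direction in which the jaws open and shut, and the axes are right-handed (so a half turn about x gives the same grasp; the last joint's range is limited). The gripper opens to 85 mm and grips with 20 to 120 N. Pads are 22 mm wide; open, the fingers measure 114 mm over their backs; the gripper's body (76 mm by 85 mm) begins 54 mm behind the grasp point. The pads swing forward as they close: fully open they stand 13 mm farther back than shut.
Start: joints at [-1.351, 0.276, 1.505, -0, 1.361, -0.121], TCP at [0.192, -0.542, 0.242] pointing down, gripper open.
Joint ranges: [-2.89, 2.89], [-0.75, 2.08], [0.22, 2.7], [-1.18, 4.32], [0.11, 2.71], [-2.7, 2.7]. Speed limits (rad/s): [2.57, 2.57, 3.14, 3.14, 3.14, 3.14].

## Interface

Orientations are given as a unit quaternion [w, x, y, z].
In Python, from bench import get_obs, capture, job_done, nose_length gives the robot as it stands.
- The arm moves only by the tool move_arm, never from a script. Its argument "deltas" is a list of rows, each an object of numbers: "tx", "ty", "tz": the shift along the tool's x, y, z in m; "ax", "ay", "az": the turn, a rotation vector about the tool's x, y, z in degrees; "hand": the opening, from 0 (shut) to 1 (fully open). A call has 1 to 12 rows; each row shifts and turns the commanded pose from where the row before left it, along the tool's axes as they then stand; what a row does not reach is not made up. A row lasts 1/12 s, in which the tool goes at most 41.7 mm and 7.16 degrees, less where a joint would pass 70% of its speed; a pose out of reach is approached as far as the arm can. A call with a gripper value outside its range is refused whole. The fingers move at their own pace and stop on an object; the grip force is fixed at half the most. Time passes only in rows, so rows that do not move let the fingers close. It gives the time, the measured TCP pose, the force and the opening at its end, in the units of the state.
- get_obs(): the state, without advancing time (a new reading comes with each control period).
- capture(name): name is "scene" or "side" or "wrist"; returns a dict with "frame" (420x560x3 uint8, red, green, blue), "vfov" (degrees; the focal length in pixels is half the picture's height over the tangent of half this angle, whatever the lens; pixels are square), "cx", "cy" (the principal point, pixels), "dist" ([k1, k2, p1, p2, k3] as OpenCV has them; the pictures are not rectified), "xyz" and "rotation" of the camera in the world. Camera axes: x right, y down, z forward; pixel columns grow to the right and rows downward; lengths in m; the calibration is good to about 2 mm. A picture is of the moment at which its call begins. There is no depth.
- job_done(): hands the job in, once; it reports no verdict.
The state is a dict: "clock": time; "joint_positions": joint angles; "joint_vel": joint speeds; "joint_torque": joint torques, N m; "ee_pos": TCP position; "ee_rot": TCP orientation; "force": force on the tool from outside, world axes, zero at the start; "ft_torque": the same for the moment, N m; "finger_gap": finger opening in m.
Only numpy, scipy, OpenCV 4.12 (cv2) and the standard library are available. Lean on these libraries where they do the work, as an engineer would, in place of code of your own. Each camera call takes 0.05 s, during which the arm holds its last target. There are 200 camera calls.

## Task

Push the square module up to the red-tipped post and swing it a quarter turn against that post, so that its brass contact strip faces the blue test bar and its side lies flush along the fence. Then slide it along the fence, press it on the sprung bar with about 10 N for two seconds, and back away, leaving it flush on the fence and touching the bar. Never lift or tip it, keep every push on fence and bar under 25 N, and leave the spool, jar and pliers where they are.

Things in the scene. Friction and masses are not known exactly. Their poses are not given: they have to be found in the camera images.
- module: square silver instrument box, 100 x 100 mm, 40 mm high, 0.28 to 0.56 kg, too wide to grip; slides flat on the table. Origin: centre of its underside, z up. Its +y side carries the brass strip. At the start its x axis lies within 0.2 rad of the fence's x; at the end, one clockwise quarter turn (from above) later, its y axis points along the fence's x.
- strip (a point): middle of the brass contact strip on the module's +y face, 50 mm from the module's centre line and 20 mm above its underside
- fence: fixed aluminium fence that begins at a fixed post. Origin: on the post's axis at table level; x runs along the fence towards the test dock, y to the side where the module works. Fence: x = 5 to 245 mm, 25 mm high, guiding face at y = +8 mm (level with the post's side); behind it a 6 mm high foot out to y = -42 mm.
- post_tip (a point): red top of the steel post, 16 mm diameter, 58 mm high. The module's centre starts 120 to 190 mm before it (fence's -x) and 24 to 40 mm to its fence-+y side, so the leading face, moved along the fence's x, meets the post on its half nearer the fence line. Surfaces are grippy: a straight push on the back face soon jams against the post; move the pushing point on an arc about the post.
- dock: fixed grey test dock at the far end of the fence and parallel to it: housing 60 mm long, 96 mm wide, 46 mm high. Origin: at table level, middle of the housing's front; x points along the fence's x, away from the post. Its centre line is at y = 58 mm of the fence's frame, as is the module's middle when it lies flush on the fence.
- bar_limit (a point): point on the dock's centre line 40 mm before the housing. The blue bar with brass contacts (70 mm wide, 6 to 32 mm above the table) has its relaxed face here or up to 20 mm nearer the housing: set differently each time, not given, to be found by touch. It springs back along x: 0 N at touch, then 3 N per mm, 12 mm travel; the module's friction on the table adds to what the arm feels.
- spool: bystander: metal solder spool, 52 mm diameter, 40 mm high; origin at the centre of its underside
- jar: bystander: amber jar with black cap, 50 mm diameter, 55 mm high; origin at the centre of its underside
- pliers: bystander: orange-handled pliers lying flat, about 140 mm long, 14 mm high; origin near the pivot at table level
Things that resemble listed ones, but are neither listed nor needed, are in the scene too. Leave any pink look-alike of the module alone.

How it is judged:
On the way, in this order (a step that is already met when the one before it is completed fails the run):
1. the module is part-way round (30 to 60 degrees) while leaning on the post (angle between the y axis of module and the x axis of fence, either way round between 0.52 and 1.05 rad and contact force between module and fence above 0.2 N), for 0.05 s.
2. the module has turned a quarter and lies flush along the fence, strip towards the bar (angle between the y axis of module and the x axis of fence, either way round below 0.07 rad and y of strip in the frame of fence between 0.053 and 0.063 m), for 0.1 s.
3. the module presses on the bar with 5 to 15 N for 1.2 s, flush along the fence (all of step 2 and contact force between module and dock between 5 and 15 N), for 1.2 s.
At the end, for the whole second after the job is handed in: The module stands flat and at rest, its strip side facing the bar and touching it, its side along the fence within 4 degrees and 5 mm (all of step 2 and x of strip in the frame of dock between -0.044 and -0.01 m and contact force between module and dock above 0.1 N and height (world z) of module below 0.004 m and angle between module's own z axis and vertical below 0.05 rad and linear speed of module below 0.01 m/s).
It fails at once if the module pushed on the test bar with more than 25 N (contact force between module and dock above 25 N).
It fails at once if the module pushed on the post or fence with more than 25 N (contact force between module and fence above 25 N).
It fails at once if the module was lifted or tipped (height (world z) of module above 0.012 m or angle between module's own z axis and vertical above 0.15 rad).
It fails at once if a bystander was moved (distance of any of spool, jar, pliers from where it was at the start of the episode above 0.02 m).
It also fails if it takes over 72 s, if anything falls off the work surface, if the arm or the gripper's body presses on something with over 40 N, if the wrist force passes 120 N, or if a joint passes its speed limit or range.

## Working session

There is one attempt and no reset: what is moved stays moved. The work goes in short steps, Python scripts to look and compute and a tool call to move; the robot and the scene stay as the last step left them, time stands still between calls to the robot, and variables do not carry over. Pictures are saved under pics/ and viewed, about 8 in all and at most 12, crops included, and the job is handed in when it is done.

Besides the shell and the picture viewer there is one more tool, called as a command line: name --argument value ..., lists and objects as JSON in quotes. move_arm: Moves the arm, as the interface text tells. Its arguments: {"type":"object","properties":{"deltas":{"type":"array"}},"required":["deltas"]}

```bash
ls; mkdir -p pics; python3 - <<'E'
from bench import *
import cv2,json
print(get_obs(), nose_length if not callable(nose_length) else nose_length())
for n in ("scene","side"):
    c=capture(n); cv2.imwrite(f"pics/{n}0.png",c["frame"][:,:,::-1])
    print(n,{k:v for k,v in c.items() if k!="frame"})
E
```

```text
pics
{'clock': 0.0, 'joint_positions': array([-1.35101751e+00,  2.76588420e-01,  1.50613769e+00, -4.11891568e-05,
        1.36067311e+00, -1.20993075e-01]), 'joint_vel': array([-0.0002403 , -0.00169113, -0.00052003, -0.00131024,  0.00139499,
       -0.00151366]), 'joint_torque': array([-8.88516497e-04, -4.16780126e+01, -2.45808023e+01, -2.24753830e-04,
        1.09856244e-02, -1.82790836e-05]), 'ee_pos': array([ 0.19204794, -0.54144561,  0.24144161]), 'ee_rot': array([-0.11926467, -0.69682089, -0.12053914,  0.69691241]), 'force': array([-0.52280963,  1.18777548,  0.42285333]), 'ft_torque': array([ 0.00050363, -0.02308989, -0.02493025]), 'finger_gap': 0.0850896313708054} 0.011
scene {'vfov': 47.76292916195086, 'cx': 281.5462776286991, 'cy': 209.67281064508927, 'dist': array([-0.07795315,  0.        ,  0.        ,  0.        ,  0.        ]), 'xyz': array([ 1.17671972, -0.04620316,  0.95019763]), 'rotation': array([-0.20797648,  0.67671378,  0.67261743, -0.21538344])}
side {'vfov': 49.3074673853838, 'cx': 283.4228725805266, 'cy': 208.58957334148585, 'dist': array([-0.02977025,  0.        ,  0.        ,  0.        ,  0.        ]), 'xyz': array([0.35464891, 0.82747032, 0.78793543]), 'rotation': array([ 0.04528248, -0.11355841,  0.89176209, -0.43567689])}
```

View pics/scene0.png

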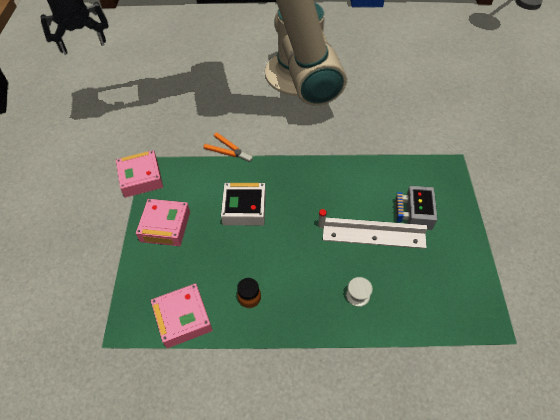

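View pics/side0.png

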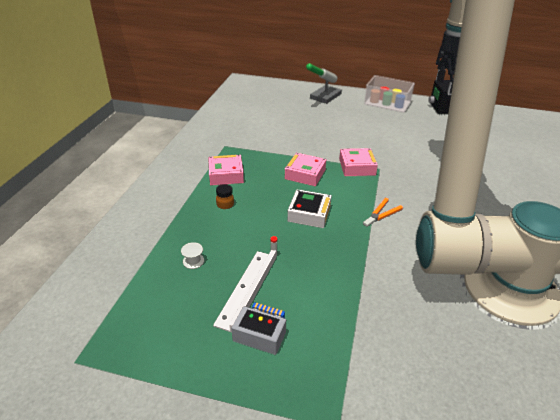

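```bash
cat > h.py <<'E'
import numpy as np, cv2
from scipy.spatial.transform import Rotation as R
def cam(c):
    f=c["frame"].shape[0]/2/np.tan(np.radians(c["vfov"])/2)
    K=np.array([[f,0,c["cx"]],[0,f,c["cy"]],[0,0,1]]); q=np.asarray(c["rotation"])
    M=R.from_quat(q[[1,2,3,0]]).as_matrix() if q.size==4 else q
    return K,np.asarray(c["dist"]),M,np.asarray(c["xyz"])
def ray2z(c,px,z):
    K,d,M,t=cam(c)
    u=cv2.undistortPoints(np.array(px,float).reshape(-1,1,2),K,d).reshape(-1,2)
    r=np.c_[u,np.ones(len(u))]@M.T
    return t+r*((np.asarray(z)-t[2])/r[:,2])[:,None]
def proj(c,P):
    K,d,M,t=cam(c)
    return cv2.projectPoints(np.asarray(P,float).reshape(-1,1,3),cv2.Rodrigues(M.T)[0],-M.T@t,K,d)[0].reshape(-1,2)
def load(n):
    import pickle; return pickle.load(open(f"pics/{n}.pkl","rb"))
def snap(name,n):
    import pickle; from bench import capture
    c=capture(name); pickle.dump(c,open(f"pics/{n}.pkl","wb")); cv2.imwrite(f"pics/{n}.png",c["frame"][:,:,::-1]); return c
E
python3 - <<'E'
from h import *
a=snap("scene","scene1"); b=snap("side","side1")
A=cv2.resize(a["frame"][172:256,190:450],None,fx=3,fy=3,interpolation=cv2.INTER_CUBIC)
B=cv2.resize(b["frame"][185:355,180:340],None,fx=2,fy=2,interpolation=cv2.INTER_CUBIC)
im=np.zeros((600,780,3),np.uint8); im[:252]=A; im[255:595,:320]=B
im[255:595,330:330+340*1]=0
cv2.imwrite("pics/crop1.png",im[:,:,::-1])
print(ray2z(a,[[244,190],[323,212],[427,232],[105,347],[515,347]],[.04,.058,.025,0,0]).round(3))
E
```

```text
[[ 0.484 -0.146  0.04 ]
 [ 0.563  0.039  0.058]
 [ 0.599  0.28   0.025]
 [ 0.858 -0.422  0.   ]
 [ 0.866  0.426  0.   ]]
```

View pics/crop1.png

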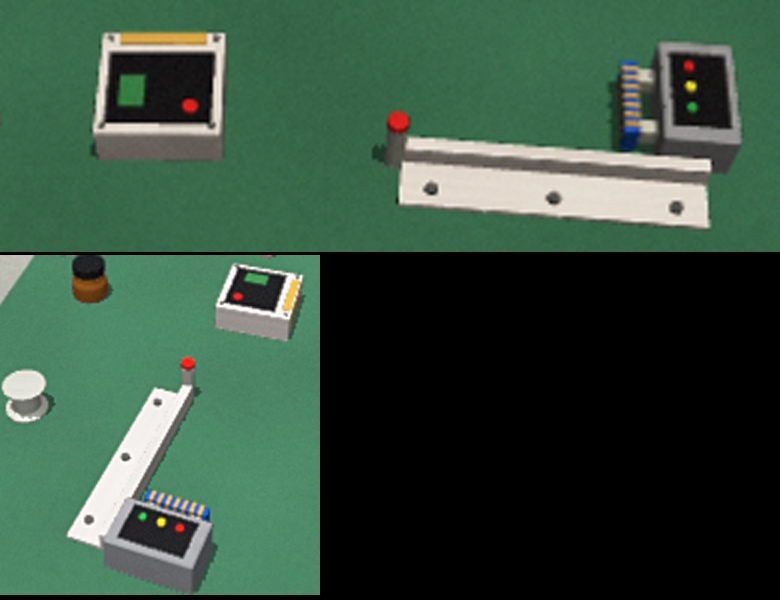

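```bash
python3 - <<'E'
from h import *
a=load("scene1"); b=load("side1")
def m(p,z,c=a,s=3,o=(190,172)):
    p=np.array(p,float); return ray2z(c,(p+.5)/s-.5+o,np.full(len(p),z)).round(4)
M=m([[102,34],[226,34],[222,132],[97,132]],.04);print("mod",M,M.mean(0))
P=m([[398,121]],.058);print("post",P)
F=m([[408,138],[711,160]],.025);print("fence",F)
G=m([[399,205],[709,227]],.006);print("foot",G)
D=m([[659,44],[732,46],[739,158]],.046);print("dock",D)
mb=lambda p,z:m(p,z,b,2,(180,185-127.5))
print("side: post",mb([[188,363]],.058)); print("mod",mb([[232,265],[302,277],[291,311],[217,301]],.04),mb([[232,265],[302,277],[291,311],[217,301]],.04).mean(0))
print("fence end, post end",mb([[192,387]],.025),"foot",mb([[154,389],[68,536]],.006))
print("dock",mb([[105,538],[201,562],[212,514],[127,499]],.046))
x=(F[1]-F[0]);print("yaw fence",np.arctan2(x[1],x[0]),np.hypot(*x[:2]),"foot yaw",np.arctan2(*(G[1]-G[0])[[1,0]]))
E
```

```text
mod [[ 0.4623 -0.1965  0.04  ]
 [ 0.4636 -0.0955  0.04  ]
 [ 0.5596 -0.0969  0.04  ]
 [ 0.5587 -0.1938  0.04  ]] [ 0.51105  -0.145675  0.04    ]
post [[0.5631 0.0379 0.058 ]]
fence [[0.5567 0.048  0.025 ]
 [0.5798 0.2828 0.025 ]]
foot [[0.6063 0.0396 0.006 ]
 [0.6288 0.2772 0.006 ]]
dock [[0.482  0.2529 0.046 ]
 [0.4846 0.3118 0.046 ]
 [0.5918 0.2971 0.046 ]]
side: post [[0.5615 0.0387 0.058 ]]
mod [[ 0.5602 -0.1954  0.04  ]
 [ 0.4606 -0.1935  0.04  ]
 [ 0.4623 -0.115   0.04  ]
 [ 0.5612 -0.11    0.04  ]] [ 0.511075 -0.153475  0.04    ]
fence end, post end [[0.555  0.0438 0.025 ]] foot [[0.6044 0.04   0.006 ]
 [0.6274 0.2767 0.006 ]]
dock [[0.5773 0.2977 0.046 ]
 [0.4784 0.3009 0.046 ]
 [0.482  0.2415 0.046 ]
 [0.5714 0.2452 0.046 ]]
yaw fence 1.472730304621588 0.23593357115934138 foot yaw 1.4763809092816707
```

```bash
cat >> h.py <<'E'
C=np.array([.5622,.0383]); FY=1.475
def Rz(a): return np.array([[np.cos(a),-np.sin(a)],[np.sin(a),np.cos(a)]])
def f2w(p): return C+Rz(FY)@np.asarray(p,float)
def w2f(p): return Rz(FY).T@(np.asarray(p,float)[:2]-C)
def tool(o):
    q=np.asarray(o["ee_rot"]); return R.from_quat(q[[1,2,3,0]]).as_matrix()
def st():
    from bench import get_obs
    o=get_obs(); T=tool(o); z=T[:,2]
    print("t",round(o["clock"],2),"pos",o["ee_pos"].round(4),"F-frame",w2f(o["ee_pos"]).round(4),"toolz yaw rel fence deg",np.degrees((np.arctan2(z[1],z[0])-FY+np.pi)%(2*np.pi)-np.pi).round(2),"tilt",np.degrees(np.arccos(-T[2,0])).round(2),"Ff",(Rz(FY).T@o["force"][:2]).round(2),o["force"][2].round(2),"gap",round(o["finger_gap"],4),"q6",o["joint_positions"][5].round(3))
    return o,T
def deltas(pf,yawdeg,z):
    "tool-frame shift and ax turn to reach fence-frame xy, tool z yaw rel fence, height"
    o,T=st(); w=np.r_[f2w(pf),z]; d=T.T@(w-o["ee_pos"])
    a=FY+np.radians(yawdeg); zt=np.array([np.cos(a),np.sin(a),0]); xt=np.array([0,0,-1.]); G=np.c_[xt,np.cross(zt,xt),zt]
    r=np.degrees(R.from_matrix(T.T@G).as_rotvec()); print("shift mm",(1000*d).round(1),"turn deg",r.round(2))
E
python3 -c "
from h import *
o,T=st();print(T.round(3))
print(w2f([.511,-.146]))
deltas([-.188-.061-.02,.034],4.6,.15)
deltas([-.188-.061-.02,.034],4.6-180,.15)"
```

```text
t 0.2 pos [ 0.1921 -0.5416  0.2418] F-frame [-0.6127  0.3129] toolz yaw rel fence deg 115.01 tilt 0.07 Ff [-0.67  0.11] 0.39 gap 0.085 q6 -0.121
[[-0.     0.334 -0.942]
 [ 0.001 -0.942 -0.334]
 [-1.    -0.001 -0.   ]]
[-0.18835227  0.03333698]
t 0.2 pos [ 0.1921 -0.5416  0.2418] F-frame [-0.6127  0.3129] toolz yaw rel fence deg 115.01 tilt 0.07 Ff [-0.67  0.11] 0.39 gap 0.085 q6 -0.121
shift mm [  92.  -193.4 -398.1] turn deg [1.1041e+02 6.0000e-02 5.0000e-02]
t 0.2 pos [ 0.1921 -0.5416  0.2418] F-frame [-0.6127  0.3129] toolz yaw rel fence deg 115.01 tilt 0.07 Ff [-0.67  0.11] 0.39 gap 0.085 q6 -0.121
shift mm [  92.  -193.4 -398.1] turn deg [-6.959e+01 -5.000e-02  5.000e-02]
```

move_arm --deltas '[{"tx": 0.007, "ty": -0.0161, "tz": -0.0332, "hand": 0.65}, {"tx": 0.007, "ty": -0.0161, "tz": -0.0332, "hand": 0.65}, {"tx": 0.007, "ty": -0.0161, "tz": -0.0332, "hand": 0.65}, {"tx": 0.007, "ty": -0.0161, "tz": -0.0332, "hand": 0.65}, {"tx": 0.007, "ty": -0.0161, "tz": -0.0332, "hand": 0.65}, {"tx": 0.007, "ty": -0.0161, "tz": -0.0332, "hand": 0.65}, {"tx": 0.007, "ty": -0.0161, "tz": -0.0332, "hand": 0.65}, {"tx": 0.007, "ty": -0.0161, "tz": -0.0332, "hand": 0.65}, {"tx": 0.007, "ty": -0.0161, "tz": -0.0332, "hand": 0.65}, {"tx": 0.007, "ty": -0.0161, "tz": -0.0332, "hand": 0.65}, {"tx": 0.007, "ty": -0.0161, "tz": -0.0332, "hand": 0.65}, {"tx": 0.007, "ty": -0.0161, "tz": -0.0332, "hand": 0.65}]'

```text
$.deltas[0]: bad value
```

move_arm --deltas '[{"ax": -7, "hand": 0.65}, {"ax": -7, "hand": 0.65}, {"ax": -7, "hand": 0.65}, {"ax": -7, "hand": 0.65}, {"ax": -7, "hand": 0.65}, {"ax": -7, "hand": 0.65}, {"ax": -7, "hand": 0.65}, {"ax": -7, "hand": 0.65}, {"ax": -7, "hand": 0.65}, {"ax": -7, "hand": 0.65}]'

```text
$.deltas[0]: bad value
```

```bash
python3 -c "
from h import *
c=snap('wrist','w1'); print({k:v for k,v in c.items() if k!='frame'}); deltas([-.188-.061-.02,.034],4.6-180,.020)"
```

```text
{'vfov': 70.5359339587321, 'cx': 279.9606208691271, 'cy': 211.2142710893028, 'dist': array([0.01121596, 0.        , 0.        , 0.        , 0.        ]), 'xyz': array([ 0.26534156, -0.51531566,  0.3742725 ]), 'rotation': array([ 0.1232098 ,  0.80749485, -0.57010849, -0.08802111])}
t 0.25 pos [ 0.1921 -0.5417  0.2419] F-frame [-0.6128  0.3129] toolz yaw rel fence deg 115.02 tilt 0.05 Ff [-0.08 -0.03] -0.58 gap 0.0854 q6 -0.121
shift mm [ 222.1 -193.4 -398.1] turn deg [-6.958e+01 -3.000e-02  4.000e-02]
```

View pics/w1.png

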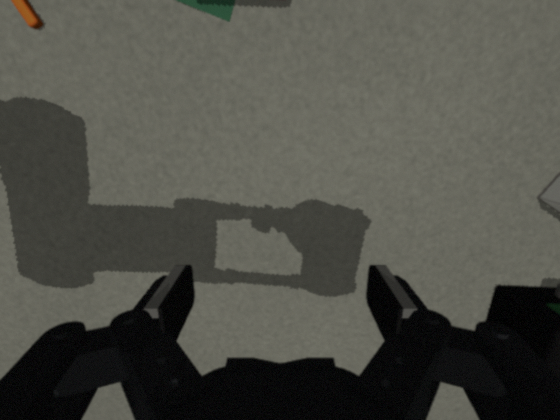

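The call was refused; perhaps every key is required. I'll test with one full row.

move_arm --deltas '[{"tx": 0.007, "ty": -0.016, "tz": -0.033, "ax": 0, "ay": 0, "az": 0, "hand": 0.65}]'

```text
clock: 0.33
ee_pos: [0.2152, -0.5209, 0.2359]
ee_rot: [-0.121, -0.696, -0.116, 0.698]
force: [1.2, 0.5, -0.5]
finger_gap: 0.0757
```

move_arm --deltas '[{"tx": 0.007, "ty": -0.016, "tz": -0.033, "ax": 0, "ay": 0, "az": 0, "hand": 0.65}, {"tx": 0.007, "ty": -0.016, "tz": -0.033, "ax": 0, "ay": 0, "az": 0, "hand": 0.65}, {"tx": 0.007, "ty": -0.016, "tz": -0.033, "ax": 0, "ay": 0, "az": 0, "hand": 0.65}, {"tx": 0.007, "ty": -0.016, "tz": -0.033, "ax": 0, "ay": 0, "az": 0, "hand": 0.65}, {"tx": 0.007, "ty": -0.016, "tz": -0.033, "ax": 0, "ay": 0, "az": 0, "hand": 0.65}, {"tx": 0.007, "ty": -0.016, "tz": -0.033, "ax": 0, "ay": 0, "az": 0, "hand": 0.65}, {"tx": 0.007, "ty": -0.016, "tz": -0.033, "ax": 0, "ay": 0, "az": 0, "hand": 0.65}, {"tx": 0.007, "ty": -0.016, "tz": -0.033, "ax": 0, "ay": 0, "az": 0, "hand": 0.65}, {"tx": 0.007, "ty": -0.016, "tz": -0.033, "ax": 0, "ay": 0, "az": 0, "hand": 0.65}, {"tx": 0.007, "ty": -0.016, "tz": -0.033, "ax": 0, "ay": 0, "az": 0, "hand": 0.65}, {"tx": 0.007, "ty": -0.016, "tz": -0.033, "ax": 0, "ay": 0, "az": 0, "hand": 0.65}]'

```text
clock: 1.25
ee_pos: [0.5023, -0.2271, 0.158]
ee_rot: [0.12, 0.697, 0.12, -0.697]
force: [-0.3, -0.5, -0.3]
finger_gap: 0.0556
```

move_arm --deltas '[{"tx": 0, "ty": 0, "tz": 0, "ax": -7, "ay": 0, "az": 0, "hand": 0.65}, {"tx": 0, "ty": 0, "tz": 0, "ax": -7, "ay": 0, "az": 0, "hand": 0.65}, {"tx": 0, "ty": 0, "tz": 0, "ax": -7, "ay": 0, "az": 0, "hand": 0.65}, {"tx": 0, "ty": 0, "tz": 0, "ax": -7, "ay": 0, "az": 0, "hand": 0.65}, {"tx": 0, "ty": 0, "tz": 0, "ax": -7, "ay": 0, "az": 0, "hand": 0.65}, {"tx": 0, "ty": 0, "tz": 0, "ax": -7, "ay": 0, "az": 0, "hand": 0.65}, {"tx": 0, "ty": 0, "tz": 0, "ax": -7, "ay": 0, "az": 0, "hand": 0.65}, {"tx": 0, "ty": 0, "tz": 0, "ax": -7, "ay": 0, "az": 0, "hand": 0.65}, {"tx": 0, "ty": 0, "tz": 0, "ax": -7, "ay": 0, "az": 0, "hand": 0.65}, {"tx": 0, "ty": 0, "tz": 0, "ax": -7, "ay": 0, "az": 0, "hand": 0.65}]'

```text
clock: 2.08
ee_pos: [0.5012, -0.2286, 0.1582]
ee_rot: [-0.499, -0.501, -0.5, 0.501]
force: [-0.8, 0.4, 1.1]
finger_gap: 0.0557
```

```bash
python3 -c "
from h import *
deltas([-.188-.061-.02,.034],4.6-180,.020); c=snap('wrist','w2');print(c['xyz'])"
```

```text
t 2.08 pos [ 0.5012 -0.2286  0.1582] F-frame [-0.2715  0.0352] toolz yaw rel fence deg -174.64 tilt 0.01 Ff [0.31 0.87] 1.13 gap 0.0557 q6 -0.552
shift mm [138.2   1.5  -2.4] turn deg [ 0.76 -0.    0.01]
[ 0.50259719 -0.15129794  0.29069886]
```

View pics/w2.png

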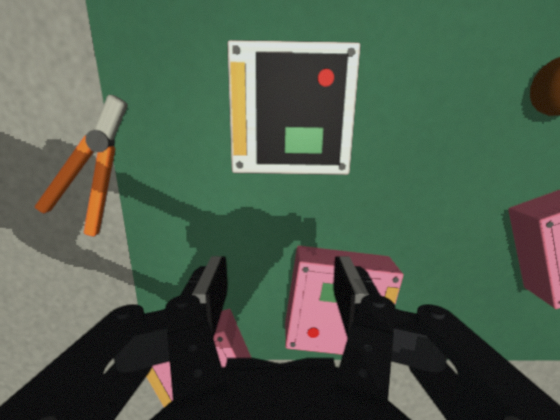

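```bash
python3 -c "
from h import *
c=load('w2')
M=ray2z(c,[[230,41],[359,43],[349,174],[233,173]],np.full(4,.04)); print(M.round(4)); m=M.mean(0); print('centre',m,w2f(m),[np.hypot(*(M[i]-M[i-1])[:2]).round(4) for i in range(4)])
ax=(M[0]-M[3]+M[1]-M[2])[:2]; ay=(M[0]-M[1]+M[3]-M[2])[:2]
print('x yaw rel fence',np.degrees(np.arctan2(ax[1],ax[0])-FY),np.degrees(np.arctan2(ay[1],ay[0])-FY)-90)
p=ray2z(c,[[303,267],[402,272],[300,248],[390,256]],[.04,.04,0.,0]);print('pink',p.round(3),[w2f(q).round(3) for q in p])
"
```

```text
[[ 0.4651 -0.0963  0.04  ]
 [ 0.5616 -0.0979  0.04  ]
 [ 0.561  -0.1966  0.04  ]
 [ 0.4623 -0.1956  0.04  ]]
centre [ 0.51249434 -0.14660165  0.04      ] [-0.18880823  0.03179194] [np.float64(0.0993), np.float64(0.0965), np.float64(0.0988), np.float64(0.0986)]
x yaw rel fence 4.502926749507791 4.716676539726663
pink [[ 0.524 -0.285  0.04 ]
 [ 0.617 -0.29   0.04 ]
 [ 0.523 -0.283  0.   ]
 [ 0.62  -0.293  0.   ]] [array([-0.325,  0.007]), array([-0.321, -0.086]), array([-0.324,  0.008]), array([-0.324, -0.089])]
```

move_arm --deltas '[{"tx": 0.03, "ty": 0.002, "tz": 0, "ax": 0.8, "ay": 0, "az": 0, "hand": 0.65}, {"tx": 0.03, "ty": 0, "tz": 0, "ax": 0, "ay": 0, "az": 0, "hand": 0.65}, {"tx": 0.03, "ty": 0, "tz": 0, "ax": 0, "ay": 0, "az": 0, "hand": 0.65}, {"tx": 0.03, "ty": 0, "tz": 0, "ax": 0, "ay": 0, "az": 0, "hand": 0.65}, {"tx": 0.018, "ty": 0, "tz": 0, "ax": 0, "ay": 0, "az": 0, "hand": 0.65}, {"tx": 0, "ty": 0.001, "tz": -0.01, "ax": 0, "ay": 0, "az": 0, "hand": 0.65}, {"tx": 0, "ty": 0.0005, "tz": -0.006, "ax": 0, "ay": 0, "az": 0, "hand": 0.65}, {"tx": 0, "ty": 0.0005, "tz": -0.006, "ax": 0, "ay": 0, "az": 0, "hand": 0.65}, {"tx": 0, "ty": 0.0005, "tz": -0.006, "ax": 0, "ay": 0, "az": 0, "hand": 0.65}]'

```text
clock: 2.88
ee_pos: [0.5077, -0.201, 0.0219]
ee_rot: [0.496, 0.506, 0.493, -0.505]
force: [-0.3, -2.1, -1.4]
finger_gap: 0.0555
```

```bash
python3 -c "
from h import *
deltas([-.0608-.062,.033],4.6-180,.020)"
```

```text
t 2.88 pos [ 0.5077 -0.201   0.0219] F-frame [-0.2434  0.0314] toolz yaw rel fence deg -175.77 tilt 0.22 Ff [-2.08  0.05] -1.37 gap 0.0555 q6 -0.481
shift mm [   1.6    7.3 -120.4] turn deg [-0.37  0.14 -0.17]
```

move_arm --deltas '[{"tx": 0, "ty": 0.0006, "tz": -0.008, "ax": 0, "ay": 0, "az": 0, "hand": 0.65}, {"tx": 0, "ty": 0.0006, "tz": -0.01, "ax": 0, "ay": 0, "az": 0, "hand": 0.65}, {"tx": 0, "ty": 0.0006, "tz": -0.01, "ax": 0, "ay": 0, "az": 0, "hand": 0.65}, {"tx": 0, "ty": 0.0006, "tz": -0.01, "ax": 0, "ay": 0, "az": 0, "hand": 0.65}, {"tx": 0, "ty": 0.0006, "tz": -0.01, "ax": 0, "ay": 0, "az": 0, "hand": 0.65}, {"tx": 0, "ty": 0.0006, "tz": -0.01, "ax": 0, "ay": 0, "az": 0, "hand": 0.65}, {"tx": 0, "ty": 0.0006, "tz": -0.01, "ax": 0, "ay": 0, "az": 0, "hand": 0.65}, {"tx": 0, "ty": 0.0006, "tz": -0.01, "ax": 0, "ay": 0, "az": 0, "hand": 0.65}, {"tx": 0, "ty": 0.0006, "tz": -0.01, "ax": 0, "ay": 0, "az": 0, "hand": 0.65}, {"tx": 0, "ty": 0.0006, "tz": -0.008, "ax": 0, "ay": 0, "az": 0, "hand": 0.65}, {"tx": 0, "ty": 0.0004, "tz": -0.006, "ax": 0, "ay": 0, "az": 0, "hand": 0.65}, {"tx": 0, "ty": 0.0002, "tz": -0.004, "ax": 0, "ay": 0, "az": 0, "hand": 0.65}]'

```text
clock: 3.88
ee_pos: [0.5165, -0.0948, 0.0217]
ee_rot: [0.496, 0.505, 0.493, -0.505]
force: [-1.7, -5.5, 5.4]
finger_gap: 0.0553
```

```bash
python3 -c "
from h import *
deltas([-.0608-.062,.033],4.6-180,.020); c=snap('wrist','w3')"
```

```text
t 3.88 pos [ 0.5165 -0.0948  0.0217] F-frame [-0.1369  0.0327] toolz yaw rel fence deg -175.7 tilt 0.23 Ff [-5.69  1.17] 5.45 gap 0.0553 q6 -0.291
shift mm [  1.7   0.8 -14.1] turn deg [-0.3   0.14 -0.18]
```

View pics/w3.png

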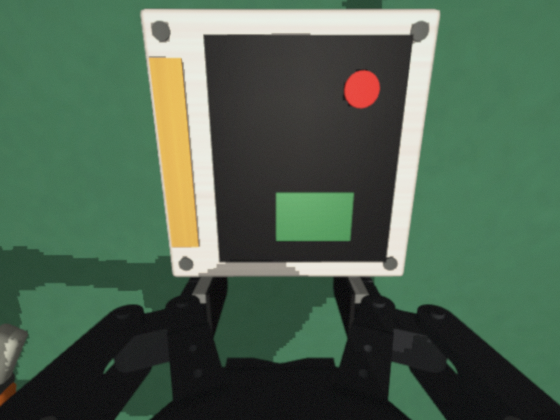

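```bash
cat >> h.py <<'E'
def mod(c,px):
    "px: top corners strip-front, other-front, other-back, strip-back (module +x is front)"
    M=ray2z(c,px,np.full(4,.04)); m=M.mean(0); ax=(M[0]-M[3]+M[1]-M[2])[:2]; ay=(M[0]-M[1]+M[3]-M[2])[:2]
    print("module fence xy",w2f(m).round(4),"yaw",((np.degrees([np.arctan2(ax[1],ax[0]),np.arctan2(ay[1],ay[0])-np.pi/2])-np.degrees(FY)+180)%360-180).round(2),"sides",[np.hypot(*(M[i]-M[i-1])[:2]).round(4) for i in range(4)])
E
python3 -c "
from h import *
mod(load('w3'),[[142,11],[439,11],[403,276],[174,276]])"
```

```text
module fence xy [-0.075   0.0327] yaw [4.44 4.29] sides [np.float64(0.0985), np.float64(0.098), np.float64(0.0987), np.float64(0.0988)]
```

```bash
cat > arc.py <<'E'
from h import *
def pose(th,lead,y0=-.037,k=.005,th0=4.4,xoff=.050,h=.012,ty=.004,yc=.046,rb=.008,pr=0):
    "tool fence xy + tool z yaw for module yaw th (deg), lead (deg)"
    yB=y0+k*np.radians(th0-th); c=-Rz(np.radians(th))@[.050+rb,yB]
    t=np.array([-xoff-h+pr,ty]); A=np.array([-xoff,yc]); t=A+Rz(-np.radians(lead))@(t-A)
    return c+Rz(np.radians(th))@t, th-lead-180
def rows(poses,start=None):
    o,T=st(); p=w2f(o["ee_pos"]); z=T[:2,2]; a=np.degrees(np.arctan2(z[1],z[0])-FY)
    if start is not None: p,a=start
    for q,b in poses:
        s=Rz(np.radians(a)).T@(q-p); t=(b-a+180)%360-180
        # tool z = local x ; tool y = -(local y)... y=z cross x(down)
        print("tz %.4f ty %.4f ax %.1f"%(s[0],s[1],-t),"| fence",q.round(4),round(b,1)); p,a=q,b
E
python3 -c "
from arc import *
P=[pose(4.4,0)]
th=4.4
for i in range(12): th-=2; P.append(pose(th,min(6,(i+1)*1)))
rows(P)"
```

```text
t 3.93 pos [ 0.5165 -0.0941  0.0216] F-frame [-0.1362  0.0328] toolz yaw rel fence deg -175.72 tilt 0.2 Ff [-1.94 -1.27] 2.28 gap 0.0556 q6 -0.291
tz -0.0133 ty 0.0021 ax -0.1 | fence [-0.1228  0.0317] -175.6
tz -0.0008 ty -0.0042 ax 3.0 | fence [-0.1223  0.0359] -178.6
tz -0.0007 ty -0.0043 ax 3.0 | fence [-0.1217  0.0402] -181.6
tz -0.0006 ty -0.0043 ax 3.0 | fence [-0.121   0.0446] -184.6
tz -0.0006 ty -0.0044 ax 3.0 | fence [-0.1201  0.0489] -187.6
tz -0.0005 ty -0.0044 ax 3.0 | fence [-0.119   0.0532] -190.6
tz -0.0004 ty -0.0045 ax 3.0 | fence [-0.1178  0.0575] -193.6
tz -0.0011 ty -0.0043 ax 2.0 | fence [-0.1157  0.0614] -195.6
tz -0.0011 ty -0.0043 ax 2.0 | fence [-0.1135  0.0652] -197.6
tz -0.0011 ty -0.0043 ax 2.0 | fence [-0.1112  0.069 ] -199.6
tz -0.0011 ty -0.0043 ax 2.0 | fence [-0.1088  0.0727] -201.6
tz -0.0011 ty -0.0043 ax 2.0 | fence [-0.1062  0.0763] -203.6
tz -0.0010 ty -0.0043 ax 2.0 | fence [-0.1036  0.0798] -205.6
```

move_arm --deltas '[{"tx": 0, "ty": 0.0003, "tz": -0.004, "ax": 0, "ay": 0, "az": 0, "hand": 0.65}, {"tx": 0, "ty": 0.0003, "tz": -0.004, "ax": 0, "ay": 0, "az": 0, "hand": 0.65}, {"tx": 0, "ty": 0.0002, "tz": -0.002, "ax": 0, "ay": 0, "az": 0, "hand": 0.65}, {"tx": 0, "ty": 0.0001, "tz": -0.001, "ax": 0, "ay": 0, "az": 0, "hand": 0.65}]'

```text
clock: 4.27
ee_pos: [0.5175, -0.0844, 0.0215]
ee_rot: [0.496, 0.505, 0.493, -0.505]
force: [-1.1, -6.3, 5.7]
finger_gap: 0.0555
```

move_arm --deltas '[{"tx": 0, "ty": 0, "tz": -0.001, "ax": 0, "ay": 0, "az": 0, "hand": 0.65}]'

```text
clock: 4.35
ee_pos: [0.5175, -0.0836, 0.0215]
ee_rot: [0.496, 0.505, 0.493, -0.505]
force: [-1.2, -6.2, 4.7]
finger_gap: 0.0553
```

move_arm --deltas '[{"tx": 0, "ty": 0, "tz": -0.001, "ax": 0, "ay": 0, "az": 0, "hand": 0.65}]'

```text
clock: 4.43
ee_pos: [0.5176, -0.0827, 0.0215]
ee_rot: [0.496, 0.505, 0.493, -0.505]
force: [-0.3, -7.7, 4.8]
finger_gap: 0.0559
```

move_arm --deltas '[{"tx": 0, "ty": 0, "tz": -0.001, "ax": 0, "ay": 0, "az": 0, "hand": 0.65}]'

```text
clock: 4.52
ee_pos: [0.5176, -0.0817, 0.0215]
ee_rot: [0.496, 0.505, 0.493, -0.505]
force: [-0.3, -6.8, 4.3]
finger_gap: 0.0558
```

move_arm --deltas '[{"tx": 0, "ty": 0, "tz": -0.001, "ax": 0, "ay": 0, "az": 0, "hand": 0.65}]'

```text
clock: 4.6
ee_pos: [0.5177, -0.0807, 0.0215]
ee_rot: [0.496, 0.505, 0.493, -0.505]
force: [0.2, -6.0, 5.5]
finger_gap: 0.0557
```

```bash
python3 -c "
from arc import *
st()"
```

```text
t 4.6 pos [ 0.5177 -0.0807  0.0215] F-frame [-0.1227  0.033 ] toolz yaw rel fence deg -175.74 tilt 0.22 Ff [-5.94 -0.78] 5.53 gap 0.0557 q6 -0.263
```

move_arm --deltas '[{"tx": 0, "ty": 0, "tz": -0.001, "ax": 0, "ay": 0, "az": 0, "hand": 0.65}]'

```text
clock: 4.68
ee_pos: [0.5177, -0.0799, 0.0216]
ee_rot: [0.496, 0.505, 0.493, -0.505]
force: [-1.2, -10.6, 3.8]
finger_gap: 0.0559
```

move_arm --deltas '[{"tx": 0, "ty": 0, "tz": -0.001, "ax": 0, "ay": 0, "az": 0, "hand": 0.65}]'

```text
clock: 4.77
ee_pos: [0.5177, -0.0799, 0.0216]
ee_rot: [-0.497, -0.505, -0.493, 0.506]
force: [-1.8, -13.4, 4.5]
finger_gap: 0.0552
```

move_arm --deltas '[{"tx": 0, "ty": 0, "tz": -0.001, "ax": 0, "ay": 0, "az": 0, "hand": 0.65}]'

```text
clock: 4.85
ee_pos: [0.5177, -0.0798, 0.0216]
ee_rot: [-0.497, -0.504, -0.493, 0.506]
force: [-2.9, -17.0, 4.8]
finger_gap: 0.0555
```

move_arm --deltas '[{"tx": 0, "ty": -0.0042, "tz": 0.0005, "ax": 3, "ay": 0, "az": 0, "hand": 0.65}, {"tx": 0, "ty": -0.0043, "tz": -0.0007, "ax": 3, "ay": 0, "az": 0, "hand": 0.65}, {"tx": 0, "ty": -0.0043, "tz": -0.0006, "ax": 3, "ay": 0, "az": 0, "hand": 0.65}]'

```text
clock: 5.1
ee_pos: [0.5042, -0.0747, 0.0207]
ee_rot: [0.453, 0.544, 0.452, -0.543]
force: [0.2, -1.5, -0.2]
finger_gap: 0.0553
```

```bash
python3 -c "
from arc import *
st(); print(pose(-1.6,3))"
```

```text
t 5.1 pos [ 0.5042 -0.0747  0.0207] F-frame [-0.118   0.0469] toolz yaw rel fence deg 175.03 tilt 0.07 Ff [-1.44 -0.3 ] -0.17 gap 0.0553 q6 -0.102
(array([-0.12098472,  0.04455746]), -184.6)
```

move_arm --deltas '[{"tx": 0, "ty": -0.0043, "tz": -0.0008, "ax": 3, "ay": 0, "az": 0, "hand": 0.65}, {"tx": 0, "ty": -0.0043, "tz": -0.0008, "ax": 3, "ay": 0, "az": 0, "hand": 0.65}, {"tx": 0, "ty": -0.0043, "tz": -0.0008, "ax": 3, "ay": 0, "az": 0, "hand": 0.65}]'

```text
clock: 5.35
ee_pos: [0.4918, -0.069, 0.0205]
ee_rot: [0.408, 0.577, 0.408, -0.577]
force: [0.9, -1.8, -0.5]
finger_gap: 0.0555
```

```bash
python3 -c "
from arc import *
st(); print(pose(-7.6,6)); snap('wrist','w4')"
```

```text
t 5.35 pos [ 0.4918 -0.069   0.0205] F-frame [-0.1136  0.0598] toolz yaw rel fence deg 166.05 tilt 0.04 Ff [-1.69 -1.02] -0.52 gap 0.0555 q6 0.059
(array([-0.117752  ,  0.05751592]), -193.6)
```

View pics/w4.png

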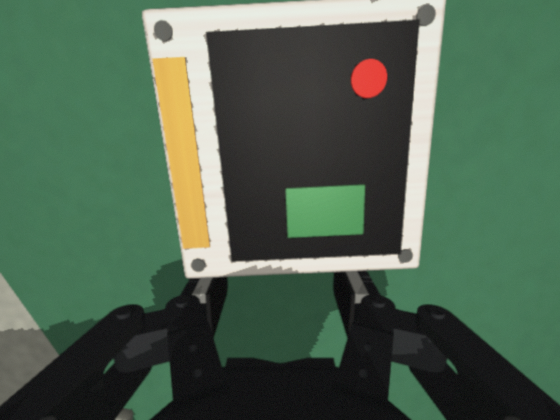

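```bash
python3 -c "
from h import *
mod(load('w4'),[[143,12],[444,-3],[421,266],[186,278]])
M=Rz(0)"
```

```text
module fence xy [-0.0533  0.037 ] yaw [-10.67 -11.08] sides [np.float64(0.0985), np.float64(0.098), np.float64(0.0969), np.float64(0.0999)]
```

```bash
cat >> h.py <<'E'
def cents(c):
    H=cv2.cvtColor(c["frame"],cv2.COLOR_RGB2HSV); out=[]
    for lo,hi in (((0,150,120),(6,255,255)),((50,60,150),(75,200,255)),((18,110,120),(28,255,255))):
        m=cv2.inRange(H,lo,hi); n,_,s,ce=cv2.connectedComponentsWithStats(m); i=1+np.argmax(s[1:,4]); out.append(np.r_[ce[i],s[i,4]])
    o=np.array(out); return o
REF=None
def autopose(c,show=True):
    o=cents(c); P=ray2z(c,o[:,:2],np.full(3,.04))[:,:2]; P=np.array([w2f(p) for p in P]); ref=np.load("ref.npy")
    a=P-P.mean(0); b=ref-ref.mean(0); th=np.arctan2((b[:,0]*a[:,1]-b[:,1]*a[:,0]).sum(),(a*b).sum())
    xy=P.mean(0)-Rz(th)@ref.mean(0); res=np.abs(P-xy-(Rz(th)@ref.T).T).max()
    yB=(Rz(th).T@-xy)
    if show: print("MODULE",xy.round(4),"yaw",np.degrees(th).round(2),"post in module",yB.round(4),"res mm",(1e3*res).round(1),"areas",o[:,2])
    return xy,th
def tool_in_mod(c):
    xy,th=autopose(c); o,T=st(); print("tool in module",(Rz(th).T@(w2f(o["ee_pos"])-xy)).round(4))
E
python3 -c "
from h import *
L=[]
for n,xy,th in (('w2',[-.1887,.0320],4.6),('w3',[-.075,.0327],4.37)):
    c=load(n); o=cents(c); print(o.round(1)); P=ray2z(c,o[:,:2],np.full(3,.04))[:,:2]
    L.append([Rz(np.radians(th)).T@(w2f(p)-xy) for p in P])
print(np.round(L,4)); np.save('ref.npy',L[1])
print(cents(load('w4'))); autopose(load('w4')); tool_in_mod(load('w4'))
"
```

```text
[[ 325.5   77.3  229. ]
 [ 303.4  139.6  862. ]
 [ 238.3  107.5 1209. ]]
[[ 361.6   88.8 1078. ]
 [ 313.   215.9 3406. ]
 [ 174.7  148.9 5600. ]]
[[[ 0.0257 -0.0249]
  [-0.0214 -0.0096]
  [ 0.0027  0.0432]]

 [[ 0.0256 -0.0254]
  [-0.022  -0.0097]
  [ 0.0047  0.0433]]]
[[ 368.68827709   77.98667851 1126.        ]
 [ 324.75667993  210.24559409 3518.        ]
 [ 181.72871676  149.22684276 5603.        ]]
MODULE [-0.0532  0.037 ] yaw -10.96 post in module [ 0.0592 -0.0262] res mm 0.1 areas [1126. 3518. 5603.]
MODULE [-0.0532  0.037 ] yaw -10.96 post in module [ 0.0592 -0.0262] res mm 0.1 areas [1126. 3518. 5603.]
t 5.4 pos [ 0.4905 -0.0684  0.0204] F-frame [-0.1131  0.0612] toolz yaw rel fence deg 165.96 tilt 0.11 Ff [-0.01  0.58] -0.4 gap 0.0555 q6 0.06
tool in module [-0.0634  0.0124]
```

```bash
cat >> arc.py <<'E'
def sim(xy,thdeg,n,step,icx,ty=.005,lead=4,h=.0125,press=.001,yc=None):
    "tool poses while module turns clockwise about its point (icx,yB)"
    xy=np.array(xy,float); th=np.radians(thdeg); P=[]
    for i in range(n+1):
        yB=(Rz(th).T@-xy)[1]; A=np.array([-.05,ty+.042]); t=A+Rz(-np.radians(lead))@(np.array([-.05-h+press,ty])-A)
        P.append((xy+Rz(th)@t,np.degrees(th)-lead-180))
        ic=xy+Rz(th)@[icx,yB]; d=-np.radians(step); xy=ic+Rz(d)@(xy-ic); th+=d
    print("end module",xy.round(4),np.degrees(th).round(1),"yB",yB.round(4)); return P
E
python3 -c "
from arc import *
rows(sim([-.0532,.037],-11,9,2.5,.02))"
```

```text
end module [-0.0423  0.042 ] -36.0 yB -0.0108
t 5.4 pos [ 0.4905 -0.0684  0.0204] F-frame [-0.1131  0.0612] toolz yaw rel fence deg 165.96 tilt 0.11 Ff [-0.01  0.58] -0.4 gap 0.0555 q6 0.06
tz 0.0007 ty 0.0065 ax 1.0 | fence [-0.1153  0.0551] -195.0
tz -0.0012 ty -0.0037 ax 2.5 | fence [-0.1131  0.0584] -197.5
tz -0.0011 ty -0.0037 ax 2.5 | fence [-0.1109  0.0616] -200.0
tz -0.0011 ty -0.0037 ax 2.5 | fence [-0.1086  0.0648] -202.5
tz -0.0010 ty -0.0037 ax 2.5 | fence [-0.1063  0.0678] -205.0
tz -0.0009 ty -0.0037 ax 2.5 | fence [-0.1039  0.0708] -207.5
tz -0.0008 ty -0.0037 ax 2.5 | fence [-0.1014  0.0737] -210.0
tz -0.0008 ty -0.0037 ax 2.5 | fence [-0.0989  0.0766] -212.5
tz -0.0007 ty -0.0037 ax 2.5 | fence [-0.0963  0.0793] -215.0
tz -0.0006 ty -0.0037 ax 2.5 | fence [-0.0936  0.082 ] -217.5
```

move_arm --deltas '[{"tx": 0, "ty": 0, "tz": 0.003, "ax": 0, "ay": 0, "az": 0, "hand": 0.65}, {"tx": 0, "ty": 0.0065, "tz": 0, "ax": 1, "ay": 0, "az": 0, "hand": 0.65}, {"tx": 0, "ty": 0, "tz": -0.0023, "ax": 0, "ay": 0, "az": 0, "hand": 0.65}, {"tx": 0, "ty": -0.0037, "tz": -0.0012, "ax": 2.5, "ay": 0, "az": 0, "hand": 0.65}, {"tx": 0, "ty": -0.0037, "tz": -0.0011, "ax": 2.5, "ay": 0, "az": 0, "hand": 0.65}, {"tx": 0, "ty": -0.0037, "tz": -0.0011, "ax": 2.5, "ay": 0, "az": 0, "hand": 0.65}, {"tx": 0, "ty": -0.0037, "tz": -0.001, "ax": 2.5, "ay": 0, "az": 0, "hand": 0.65}, {"tx": 0, "ty": -0.0037, "tz": -0.0009, "ax": 2.5, "ay": 0, "az": 0, "hand": 0.65}, {"tx": 0, "ty": -0.0037, "tz": -0.0008, "ax": 2.5, "ay": 0, "az": 0, "hand": 0.65}]'

```text
clock: 6.15
ee_pos: [0.4817, -0.0576, 0.0204]
ee_rot: [0.325, 0.629, 0.324, -0.628]
force: [-0.8, -0.8, -0.6]
finger_gap: 0.0558
```

```bash
python3 -c "
from arc import *
tool_in_mod(snap('wrist','w5'))"
```

```text
MODULE [-0.0461  0.0397] yaw -24.96 post in module [ 0.0586 -0.0166] res mm 0.2 areas [1140. 3541. 5644.]
t 6.2 pos [ 0.4807 -0.0569  0.0203] F-frame [-0.1026  0.072 ] toolz yaw rel fence deg 150.04 tilt 0.02 Ff [0.04 0.93] 0.32 gap 0.0558 q6 0.357
tool in module [-0.0648  0.0054]
```

```bash
python3 -c "
from arc import *
rows(sim([-.0461,.0397],-25,11,3,.02,ty=.006,press=.002))"
```

```text
end module [-0.0347  0.047 ] -61.0 yB 0.0055
t 6.2 pos [ 0.4807 -0.0569  0.0203] F-frame [-0.1026  0.072 ] toolz yaw rel fence deg 150.04 tilt 0.02 Ff [0.04 0.93] 0.32 gap 0.0558 q6 0.357
tz -0.0013 ty -0.0015 ax -1.0 | fence [-0.1007  0.0727] -209.0
tz -0.0010 ty -0.0044 ax 3.0 | fence [-0.0976  0.0761] -212.0
tz -0.0009 ty -0.0044 ax 3.0 | fence [-0.0945  0.0793] -215.0
tz -0.0008 ty -0.0044 ax 3.0 | fence [-0.0913  0.0824] -218.0
tz -0.0007 ty -0.0044 ax 3.0 | fence [-0.088   0.0855] -221.0
tz -0.0006 ty -0.0044 ax 3.0 | fence [-0.0847  0.0884] -224.0
tz -0.0005 ty -0.0044 ax 3.0 | fence [-0.0813  0.0912] -227.0
tz -0.0004 ty -0.0044 ax 3.0 | fence [-0.0778  0.0939] -230.0
tz -0.0003 ty -0.0044 ax 3.0 | fence [-0.0743  0.0965] -233.0
tz -0.0002 ty -0.0044 ax 3.0 | fence [-0.0706  0.099 ] -236.0
tz -0.0001 ty -0.0044 ax 3.0 | fence [-0.067   0.1014] -239.0
tz 0.0000 ty -0.0044 ax 3.0 | fence [-0.0632  0.1036] -242.0
```

move_arm --deltas '[{"tx": 0, "ty": -0.0015, "tz": -0.0013, "ax": -1, "ay": 0, "az": 0, "hand": 0.65}, {"tx": 0, "ty": -0.0044, "tz": -0.001, "ax": 3, "ay": 0, "az": 0, "hand": 0.65}, {"tx": 0, "ty": -0.0044, "tz": -0.0009, "ax": 3, "ay": 0, "az": 0, "hand": 0.65}, {"tx": 0, "ty": -0.0044, "tz": -0.0008, "ax": 3, "ay": 0, "az": 0, "hand": 0.65}, {"tx": 0, "ty": -0.0044, "tz": -0.0007, "ax": 3, "ay": 0, "az": 0, "hand": 0.65}, {"tx": 0, "ty": -0.0044, "tz": -0.0006, "ax": 3, "ay": 0, "az": 0, "hand": 0.65}, {"tx": 0, "ty": -0.0044, "tz": -0.0005, "ax": 3, "ay": 0, "az": 0, "hand": 0.65}, {"tx": 0, "ty": -0.0044, "tz": -0.0004, "ax": 3, "ay": 0, "az": 0, "hand": 0.65}]'

```text
clock: 6.87
ee_pos: [0.4603, -0.0312, 0.0203]
ee_rot: [-0.212, -0.674, -0.211, 0.676]
force: [-4.2, -4.2, 3.1]
finger_gap: 0.0556
```

```bash
python3 -c "
from arc import *
tool_in_mod(snap('wrist','w6'))"
```

```text
MODULE [-0.0364  0.0439] yaw -43.22 post in module [ 0.0566 -0.0071] res mm 0.2 areas [1174. 3565. 5650.]
t 6.92 pos [ 0.4598 -0.0304  0.0201] F-frame [-0.0782  0.0954] toolz yaw rel fence deg 130.14 tilt 0.16 Ff [-1.81  1.13] -0.55 gap 0.0553 q6 0.75
tool in module [-0.0657  0.0089]
```

```bash
python3 -c "
from arc import *
rows(sim([-.0364,.0439],-43.2,11,3,.025,ty=.006,lead=5,press=.0025))"
```

```text
end module [-0.0229  0.0527] -79.2 yB 0.011
t 6.92 pos [ 0.4598 -0.0304  0.0201] F-frame [-0.0782  0.0954] toolz yaw rel fence deg 130.14 tilt 0.16 Ff [-1.81  1.13] -0.55 gap 0.0553 q6 0.75
tz -0.0023 ty 0.0016 ax -1.7 | fence [-0.078   0.0926] -228.2
tz -0.0005 ty -0.0047 ax 3.0 | fence [-0.0742  0.0954] -231.2
tz -0.0004 ty -0.0047 ax 3.0 | fence [-0.0703  0.098 ] -234.2
tz -0.0003 ty -0.0047 ax 3.0 | fence [-0.0664  0.1005] -237.2
tz -0.0002 ty -0.0047 ax 3.0 | fence [-0.0623  0.1029] -240.2
tz -0.0001 ty -0.0047 ax 3.0 | fence [-0.0582  0.1051] -243.2
tz -0.0000 ty -0.0046 ax 3.0 | fence [-0.0541  0.1072] -246.2
tz 0.0001 ty -0.0046 ax 3.0 | fence [-0.0499  0.1091] -249.2
tz 0.0001 ty -0.0046 ax 3.0 | fence [-0.0456  0.1109] -252.2
tz 0.0002 ty -0.0046 ax 3.0 | fence [-0.0412  0.1125] -255.2
tz 0.0003 ty -0.0046 ax 3.0 | fence [-0.0368  0.114 ] -258.2
tz 0.0004 ty -0.0046 ax 3.0 | fence [-0.0324  0.1153] -261.2
```

move_arm --deltas '[{"tx": 0, "ty": 0, "tz": -0.002, "ax": -1.5, "ay": 0, "az": 0, "hand": 0.65}, {"tx": 0, "ty": -0.0035, "tz": -0.0005, "ax": 3, "ay": 0, "az": 0, "hand": 0.65}, {"tx": 0, "ty": -0.0047, "tz": -0.0004, "ax": 3, "ay": 0, "az": 0, "hand": 0.65}, {"tx": 0, "ty": -0.0047, "tz": -0.0003, "ax": 3, "ay": 0, "az": 0, "hand": 0.65}, {"tx": 0, "ty": -0.0047, "tz": -0.0002, "ax": 3, "ay": 0, "az": 0, "hand": 0.65}, {"tx": 0, "ty": -0.0047, "tz": -0.0001, "ax": 3, "ay": 0, "az": 0, "hand": 0.65}, {"tx": 0, "ty": -0.0046, "tz": 0, "ax": 3, "ay": 0, "az": 0, "hand": 0.65}, {"tx": 0, "ty": -0.0046, "tz": 0, "ax": 3, "ay": 0, "az": 0, "hand": 0.65}]'

```text
clock: 7.58
ee_pos: [0.4458, -0.0016, 0.0201]
ee_rot: [-0.095, -0.697, -0.095, 0.704]
force: [-9.6, -7.4, 8.5]
finger_gap: 0.0553
```

```bash
python3 -c "
from arc import *
c=snap('wrist','w7');tool_in_mod(c); xy,th=autopose(c,False)
rows(sim(xy,np.degrees(th),11,3,.03,ty=.006,lead=4,press=.0025))"
```

```text
MODULE [-0.0265  0.0498] yaw -61.57 post in module [ 0.0564 -0.0004] res mm 0.4 areas [1205. 3392. 5671.]
t 7.63 pos [ 0.4456 -0.0007  0.02  ] F-frame [-0.05    0.1123] toolz yaw rel fence deg 110.8 tilt 0.5 Ff [-6.03  7.83] 7.21 gap 0.0556 q6 1.149
tool in module [-0.0661  0.0092]
end module [-0.0086  0.0576] -97.6 yB 0.0148
t 7.63 pos [ 0.4456 -0.0007  0.02  ] F-frame [-0.05    0.1123] toolz yaw rel fence deg 110.8 tilt 0.5 Ff [-6.03  7.83] 7.21 gap 0.0556 q6 1.149
tz -0.0035 ty 0.0019 ax -3.6 | fence [-0.0505  0.1083] -245.6
tz -0.0002 ty -0.0049 ax 3.0 | fence [-0.046   0.1102] -248.6
tz -0.0001 ty -0.0049 ax 3.0 | fence [-0.0414  0.1119] -251.6
tz -0.0000 ty -0.0049 ax 3.0 | fence [-0.0368  0.1134] -254.6
tz 0.0001 ty -0.0049 ax 3.0 | fence [-0.0321  0.1148] -257.6
tz 0.0001 ty -0.0049 ax 3.0 | fence [-0.0274  0.116 ] -260.6
tz 0.0002 ty -0.0049 ax 3.0 | fence [-0.0227  0.1169] -263.6
tz 0.0003 ty -0.0049 ax 3.0 | fence [-0.0179  0.1178] -266.6
tz 0.0003 ty -0.0049 ax 3.0 | fence [-0.013   0.1184] -269.6
tz 0.0004 ty -0.0049 ax 3.0 | fence [-0.0082  0.1188] -272.6
tz 0.0005 ty -0.0048 ax 3.0 | fence [-0.0033  0.1191] -275.6
tz 0.0006 ty -0.0048 ax 3.0 | fence [0.0016 0.1192] -278.6
```

move_arm --deltas '[{"tx": 0, "ty": -0.0035, "tz": 0, "ax": 0, "ay": 0, "az": 0, "hand": 0.65}, {"tx": 0, "ty": -0.0048, "tz": 0, "ax": 2.5, "ay": 0, "az": 0, "hand": 0.65}, {"tx": 0, "ty": -0.0048, "tz": 0, "ax": 3, "ay": 0, "az": 0, "hand": 0.65}, {"tx": 0, "ty": -0.0048, "tz": 0, "ax": 3, "ay": 0, "az": 0, "hand": 0.65}]'

```text
clock: 7.97
ee_pos: [0.4418, 0.0163, 0.0199]
ee_rot: [-0.043, -0.703, -0.042, 0.709]
force: [-8.1, -3.3, 7.3]
finger_gap: 0.0556
```

```bash
python3 -c "
from arc import *
c=snap('wrist','w8');tool_in_mod(c); xy,th=autopose(c,False)
rows(sim(xy,np.degrees(th),6,3,.03,ty=.006,lead=4,press=.0025))"
```

```text
MODULE [-0.0196  0.053 ] yaw -71.09 post in module [0.0565 0.0014] res mm 0.4 areas [1201. 3336. 5692.]
t 8.02 pos [0.4418 0.0171 0.0198] F-frame [-0.0326  0.1178] toolz yaw rel fence deg 102.26 tilt 0.48 Ff [-3.25  7.44] 5.16 gap 0.0555 q6 1.336
tool in module [-0.0656  0.0088]
end module [-0.009   0.0566] -92.1 yB 0.0097
t 8.02 pos [0.4418 0.0171 0.0198] F-frame [-0.0326  0.1178] toolz yaw rel fence deg 102.26 tilt 0.48 Ff [-3.25  7.44] 5.16 gap 0.0555 q6 1.336
tz -0.0029 ty 0.0016 ax -2.7 | fence [-0.0336  0.1147] -255.1
tz -0.0001 ty -0.0049 ax 3.0 | fence [-0.0289  0.1159] -258.1
tz 0.0000 ty -0.0049 ax 3.0 | fence [-0.0241  0.1169] -261.1
tz 0.0001 ty -0.0049 ax 3.0 | fence [-0.0193  0.1177] -264.1
tz 0.0001 ty -0.0049 ax 3.0 | fence [-0.0145  0.1183] -267.1
tz 0.0002 ty -0.0049 ax 3.0 | fence [-0.0096  0.1188] -270.1
tz 0.0003 ty -0.0049 ax 3.0 | fence [-0.0048  0.1191] -273.1
```

move_arm --deltas '[{"tx": 0, "ty": -0.0035, "tz": -0.0004, "ax": 1.5, "ay": 0, "az": 0, "hand": 0.65}, {"tx": 0, "ty": -0.0049, "tz": -0.0004, "ax": 2, "ay": 0, "az": 0, "hand": 0.65}, {"tx": 0, "ty": -0.0049, "tz": -0.0004, "ax": 2, "ay": 0, "az": 0, "hand": 0.65}, {"tx": 0, "ty": -0.0049, "tz": -0.0004, "ax": 2, "ay": 0, "az": 0, "hand": 0.65}]'

```text
clock: 8.35
ee_pos: [0.4411, 0.0348, 0.0197]
ee_rot: [0.003, -0.703, 0.004, 0.711]
force: [-9.4, -3.2, 7.6]
finger_gap: 0.0556
```

```bash
python3 -c "
from arc import *
c=snap('wrist','w9');tool_in_mod(c); xy,th=autopose(c,False)
rows(sim(xy,np.degrees(th),3,3,.03,ty=.006,lead=2,press=.0025))"
```

```text
MODULE [-0.0117  0.055 ] yaw -80.48 post in module [0.0562 0.0024] res mm 1.0 areas [1191. 2900. 5730.]
t 8.4 pos [0.4412 0.0357 0.0196] F-frame [-0.0142  0.1202] toolz yaw rel fence deg 94.83 tilt 0.61 Ff [-2.34  7.51] 5.32 gap 0.0557 q6 1.506
tool in module [-0.0647  0.0083]
end module [-0.0054  0.0563] -92.5 yB 0.0065
t 8.4 pos [0.4412 0.0357 0.0196] F-frame [-0.0142  0.1202] toolz yaw rel fence deg 94.83 tilt 0.61 Ff [-2.34  7.51] 5.32 gap 0.0557 q6 1.506
tz -0.0033 ty 0.0016 ax -2.7 | fence [-0.0155  0.1167] -262.5
tz -0.0002 ty -0.0048 ax 3.0 | fence [-0.0108  0.1172] -265.5
tz -0.0001 ty -0.0048 ax 3.0 | fence [-0.006   0.1174] -268.5
tz -0.0000 ty -0.0048 ax 3.0 | fence [-0.0012  0.1175] -271.5
```

move_arm --deltas '[{"tx": 0, "ty": -0.0035, "tz": -0.0008, "ax": 1, "ay": 0, "az": 0, "hand": 0.65}, {"tx": 0, "ty": -0.0045, "tz": -0.0008, "ax": 1.5, "ay": 0, "az": 0, "hand": 0.65}, {"tx": 0, "ty": -0.0035, "tz": -0.0006, "ax": 1.5, "ay": 0, "az": 0, "hand": 0.65}]'

```text
clock: 8.65
ee_pos: [0.4425, 0.0464, 0.0195]
ee_rot: [0.028, -0.702, 0.028, 0.711]
force: [-12.2, -3.1, 10.6]
finger_gap: 0.0554
```

```bash
python3 -c "
from arc import *
c=snap('wrist','w10');tool_in_mod(c)"
```

```text
MODULE [-0.0064  0.056 ] yaw -86.71 post in module [0.0563 0.0032] res mm 1.1 areas [1181. 2736. 5764.]
t 8.7 pos [0.4427 0.047  0.0195] F-frame [-0.0028  0.1198] toolz yaw rel fence deg 90.88 tilt 0.75 Ff [-1.93 11.36] 6.96 gap 0.0556 q6 1.601
tool in module [-0.0635  0.0073]
```

move_arm --deltas '[{"tx": 0, "ty": -0.002, "tz": -0.0005, "ax": 0.5, "ay": 0, "az": 0, "hand": 0.65}, {"tx": 0, "ty": -0.001, "tz": -0.0005, "ax": 0.4, "ay": 0, "az": 0, "hand": 0.65}]'

```text
clock: 8.87
ee_pos: [0.4432, 0.0494, 0.0195]
ee_rot: [0.033, -0.701, 0.033, 0.711]
force: [-12.6, -3.8, 10.5]
finger_gap: 0.0556
```

```bash
python3 -c "
from arc import *
c=snap('wrist','w11');tool_in_mod(c)"
```

```text
MODULE [-0.0051  0.0562] yaw -88.29 post in module [0.0563 0.0034] res mm 1.1 areas [1173. 2754. 5772.]
t 8.92 pos [0.4432 0.0496 0.0194] F-frame [-1.000e-04  1.195e-01] toolz yaw rel fence deg 90.09 tilt 0.83 Ff [-2.99 12.39] 9.37 gap 0.0557 q6 1.621
tool in module [-0.0632  0.0068]
```

View pics/w11.png

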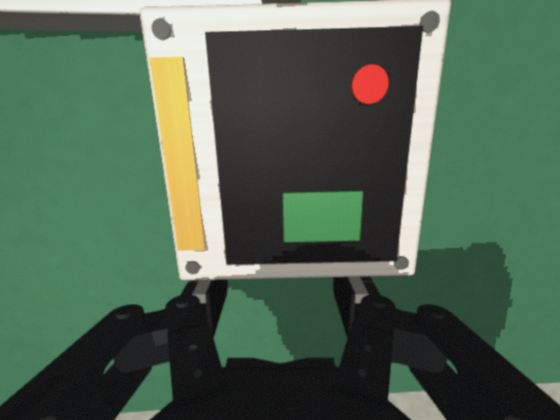

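move_arm --deltas '[{"tx": -0.001, "ty": -0.0015, "tz": -0.0005, "ax": -0.5, "ay": 0, "az": 0, "hand": 0.65}, {"tx": 0, "ty": -0.001, "tz": -0.0007, "ax": 0, "ay": 0, "az": 0, "hand": 0.65}, {"tx": 0, "ty": -0.0005, "tz": -0.0007, "ax": 0, "ay": 0, "az": 0, "hand": 0.65}]'

```text
clock: 9.17
ee_pos: [0.4439, 0.0521, 0.0195]
ee_rot: [0.031, -0.7, 0.031, 0.713]
force: [-14.4, -5.0, 4.0]
finger_gap: 0.0556
```

```bash
python3 -c "
from arc import *
c=load('w11'); mod(c,[[142,12],[450,0],[412,275],[180,279]]);c=snap('wrist','w12');tool_in_mod(c)"
```

```text
module fence xy [-0.0049  0.057 ] yaw [-88.79 -88.38] sides [np.float64(0.0974), np.float64(0.0979), np.float64(0.0987), np.float64(0.0981)]
MODULE [-0.0036  0.0562] yaw -89.99 post in module [0.0562 0.0036] res mm 1.3 areas [1164. 2586. 5801.]
t 9.22 pos [0.4438 0.052  0.0195] F-frame [0.0023 0.1191] toolz yaw rel fence deg 90.48 tilt 1.03 Ff [-3.42 12.1 ] 4.13 gap 0.0554 q6 1.62
tool in module [-0.0629  0.0059]
```

move_arm --deltas '[{"tx": -0.0005, "ty": 0, "tz": -0.0007, "ax": 0, "ay": 0, "az": 0, "hand": 0.65}, {"tx": 0, "ty": 0, "tz": 0, "ax": 0, "ay": 0, "az": 0, "hand": 0.65}]'

```text
clock: 9.38
ee_pos: [0.4439, 0.052, 0.0197]
ee_rot: [0.031, -0.7, 0.031, 0.713]
force: [-11.9, -2.7, -0.2]
finger_gap: 0.0555
```

```bash
python3 -c "
from arc import *
c=snap('wrist','w13');tool_in_mod(c)"
```

```text
MODULE [-0.0036  0.0562] yaw -89.96 post in module [0.0562 0.0036] res mm 1.3 areas [1168. 2601. 5797.]
t 9.43 pos [0.4438 0.052  0.0196] F-frame [0.0024 0.1191] toolz yaw rel fence deg 90.46 tilt 1.1 Ff [-3.94 12.39] 0.83 gap 0.0551 q6 1.62
tool in module [-0.0629  0.006 ]
```

move_arm --deltas '[{"tx": 0, "ty": 0, "tz": 0.003, "ax": 0, "ay": 0, "az": 0, "hand": 0.65}, {"tx": 0, "ty": 0, "tz": 0.01, "ax": 0, "ay": 0, "az": 0, "hand": 0.65}, {"tx": 0, "ty": 0, "tz": 0.015, "ax": 0, "ay": 0, "az": 0, "hand": 0.65}, {"tx": -0.035, "ty": 0, "tz": 0, "ax": 0, "ay": 0, "az": 0, "hand": 0.65}, {"tx": -0.035, "ty": 0, "tz": 0, "ax": 0, "ay": 0, "az": 0, "hand": 0.65}, {"tx": 0, "ty": 0, "tz": 0, "ax": -7, "ay": 0, "az": 0, "hand": 0.55}, {"tx": 0, "ty": 0, "tz": 0, "ax": -7, "ay": 0, "az": 0, "hand": 0.55}, {"tx": 0, "ty": 0, "tz": 0, "ax": -7, "ay": 0, "az": 0, "hand": 0.55}, {"tx": 0, "ty": 0, "tz": 0, "ax": -7, "ay": 0, "az": 0, "hand": 0.55}, {"tx": 0, "ty": 0, "tz": 0, "ax": -7, "ay": 0, "az": 0, "hand": 0.55}, {"tx": 0, "ty": 0, "tz": 0, "ax": -7, "ay": 0, "az": 0, "hand": 0.55}, {"tx": 0, "ty": 0, "tz": 0, "ax": -7, "ay": 0, "az": 0, "hand": 0.55}]'

```text
clock: 10.43
ee_pos: [0.4262, 0.0547, 0.0922]
ee_rot: [0.267, 0.656, 0.267, -0.654]
force: [-0.2, -0.3, -0.1]
finger_gap: 0.047
```

move_arm --deltas '[{"tx": 0, "ty": 0, "tz": 0, "ax": -7, "ay": 0, "az": 0, "hand": 0.55}, {"tx": 0, "ty": 0, "tz": 0, "ax": -7, "ay": 0, "az": 0, "hand": 0.55}, {"tx": 0, "ty": 0, "tz": 0, "ax": -7, "ay": 0, "az": 0, "hand": 0.55}, {"tx": 0, "ty": 0, "tz": 0, "ax": -7, "ay": 0, "az": 0, "hand": 0.55}, {"tx": 0, "ty": 0, "tz": 0, "ax": -7, "ay": 0, "az": 0, "hand": 0.55}, {"tx": 0, "ty": 0, "tz": 0, "ax": -6, "ay": 0, "az": 0, "hand": 0.55}]'

```text
clock: 10.93
ee_pos: [0.4262, 0.0547, 0.0921]
ee_rot: [0.48, 0.521, 0.479, -0.519]
force: [-0.3, 0.6, 0.7]
finger_gap: 0.0469
```

```bash
python3 -c "
from arc import *
deltas([-.095,.060],-180,.020); c=snap('wrist','w14'); autopose(c)"
```

```text
t 10.93 pos [0.4262 0.0547 0.0921] F-frame [0.0033 0.1369] toolz yaw rel fence deg -179.21 tilt 0.15 Ff [0.59 0.4 ] 0.73 gap 0.0469 q6 0.046
shift mm [72.2 75.4 99.4] turn deg [ 0.79 -0.04 -0.14]Traceback (most recent call last):
  File "<string>", line 3, in <module>
    deltas([-.095,.060],-180,.020); c=snap('wrist','w14'); autopose(c)
                                                           ~~~~~~~~^^^
  File "h.py", line 48, in autopose
    o=cents(c); P=ray2z(c,o[:,:2],np.full(3,.04))[:,:2]; P=np.array([w2f(p) for p in P]); ref=np.load("ref.npy")
  File "h.py", line 44, in cents
    m=cv2.inRange(H,lo,hi); n,_,s,ce=cv2.connectedComponentsWithStats(m); i=1+np.argmax(s[1:,4]); out.append(np.r_[ce[i],s[i,4]])
                                                                              ~~~~~~~~~^^^^^^^^^
    return _wrapfunc(a, 'argmax', axis=axis, out=out, **kwds)
    return bound(*args, **kwds)
ValueError: attempt to get argmax of an empty sequence
```

move_arm --deltas '[{"tx": 0, "ty": 0.025, "tz": 0.033, "ax": 0.8, "ay": 0, "az": 0, "hand": 0.55}, {"tx": 0, "ty": 0.025, "tz": 0.033, "ax": 0, "ay": 0, "az": 0, "hand": 0.55}, {"tx": 0, "ty": 0.025, "tz": 0.033, "ax": 0, "ay": 0, "az": 0, "hand": 0.55}, {"tx": 0, "ty": 0, "tz": 0, "ax": 0, "ay": 0, "az": 0, "hand": 0.55}]'

```text
clock: 11.32
ee_pos: [0.4971, -0.0576, 0.0929]
ee_rot: [0.476, 0.528, 0.469, -0.525]
force: [0.6, 0.1, 0.6]
finger_gap: 0.047
```

```bash
python3 -c "
from arc import *
c=snap('wrist','w15'); tool_in_mod(c); deltas([-.075,.060],-180,.021)"
```

```text
MODULE [0.005  0.0446] yaw -59.58 post in module [ 0.036  -0.0269] res mm 20.4 areas [ 849. 1853.  320.]
t 11.37 pos [ 0.4938 -0.0548  0.0923] F-frame [-0.0992  0.0592] toolz yaw rel fence deg 179.27 tilt 0.31 Ff [-0.35  0.52] -0.03 gap 0.047 q6 -0.142
tool in module [-0.0653 -0.0824]
t 11.37 pos [ 0.4938 -0.0548  0.0923] F-frame [-0.0992  0.0592] toolz yaw rel fence deg 179.27 tilt 0.31 Ff [-0.35  0.52] -0.03 gap 0.047 q6 -0.142
shift mm [ 71.3  -1.5 -24.2] turn deg [-0.73  0.06 -0.3 ]
```

View pics/w15.png

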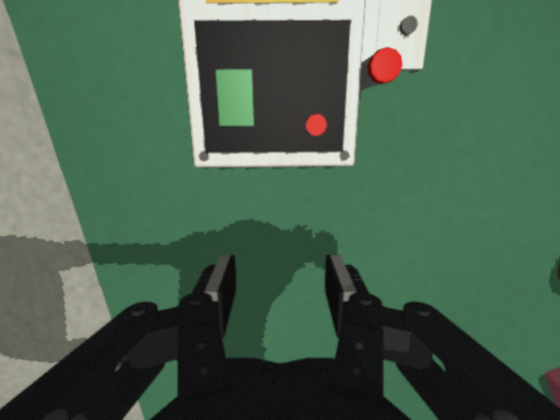

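move_arm --deltas '[{"tx": 0.03, "ty": -0.001, "tz": 0, "ax": -0.7, "ay": 0, "az": 0, "hand": 0.55}, {"tx": 0.03, "ty": 0, "tz": 0, "ax": 0, "ay": 0, "az": 0, "hand": 0.55}, {"tx": 0.011, "ty": 0, "tz": -0.005, "ax": 0, "ay": 0, "az": 0, "hand": 0.55}, {"tx": 0, "ty": 0, "tz": -0.01, "ax": 0, "ay": 0, "az": 0, "hand": 0.55}, {"tx": 0, "ty": 0, "tz": -0.008, "ax": 0, "ay": 0, "az": 0, "hand": 0.55}, {"tx": 0, "ty": 0, "tz": -0.005, "ax": 0, "ay": 0, "az": 0, "hand": 0.55}]'

```text
clock: 11.87
ee_pos: [0.4921, -0.0221, 0.0216]
ee_rot: [0.477, 0.523, 0.476, -0.522]
force: [-0.3, -0.3, -0.1]
finger_gap: 0.0469
```

```bash
python3 -c "
from arc import *
c=load('w15'); 
print('mod',[w2f(p).round(4) for p in ray2z(c,[[195,166],[354,166],[363,2],[181,2]],[.04]*4)])
print('post',w2f(ray2z(c,[[386,65]],[.058])[0]))
deltas([.034,.059],-180,.021)"
```

```text
mod [array([-0.0522,  0.1063]), array([-0.0535,  0.0072]), array([0.0338, 0.0082]), array([0.0347, 0.1049])]
post [ 0.00071404 -0.00112035]
t 11.87 pos [ 0.4921 -0.0221  0.0216] F-frame [-0.0668  0.064 ] toolz yaw rel fence deg -179.73 tilt 0.1 Ff [-0.35  0.25] -0.08 gap 0.0469 q6 -0.096
shift mm [   0.7    5.5 -100.8] turn deg [ 0.27 -0.02 -0.09]
```

move_arm --deltas '[{"tx": 0, "ty": 0.005, "tz": 0, "ax": 0.3, "ay": 0, "az": 0, "hand": 0.55}, {"tx": 0, "ty": 0, "tz": -0.004, "ax": 0, "ay": 0, "az": 0, "hand": 0.55}, {"tx": 0, "ty": 0.0001, "tz": -0.008, "ax": 0, "ay": 0, "az": 0, "hand": 0.55}, {"tx": 0, "ty": 0.0001, "tz": -0.01, "ax": 0, "ay": 0, "az": 0, "hand": 0.55}, {"tx": 0, "ty": 0.0001, "tz": -0.01, "ax": 0, "ay": 0, "az": 0, "hand": 0.55}, {"tx": 0, "ty": 0.0001, "tz": -0.01, "ax": 0, "ay": 0, "az": 0, "hand": 0.55}, {"tx": 0, "ty": 0.0001, "tz": -0.01, "ax": 0, "ay": 0, "az": 0, "hand": 0.55}]'

```text
clock: 12.45
ee_pos: [0.5035, 0.0268, 0.0222]
ee_rot: [0.477, 0.524, 0.474, -0.523]
force: [-0.9, -5.3, 3.3]
finger_gap: 0.0468
```

```bash
python3 -c "
from arc import *
c=snap('wrist','w16'); tool_in_mod(c)"
```

```text
MODULE [0.0348 0.044 ] yaw -82.41 post in module [ 0.039  -0.0403] res mm 27.3 areas [1371. 3658. 7729.]
t 12.5 pos [0.5034 0.0287 0.022 ] F-frame [-0.0151  0.0576] toolz yaw rel fence deg 179.94 tilt 0.19 Ff [ 0.86 -0.17] 0.24 gap 0.0474 q6 0.016
tool in module [-0.0201 -0.0477]
```

```bash
cat >> h.py <<'E'
def cents2(c):
    H=cv2.cvtColor(c["frame"],cv2.COLOR_RGB2HSV); L=[]
    for lo,hi in (((0,150,120),(6,255,255)),((50,60,150),(75,200,255)),((18,110,120),(28,255,255))):
        n,_,s,ce=cv2.connectedComponentsWithStats(cv2.inRange(H,lo,hi)); L.append([np.r_[ce[i],s[i,4]] for i in range(1,n) if s[i,4]>200])
    return L
def autopose(c,show=True):
    ref=np.load("ref.npy"); best=None; L=cents2(c)
    for r in L[0]:
        for g in L[1]:
            for y in L[2]:
                o=np.array([r,g,y]); P=np.array([w2f(p) for p in ray2z(c,o[:,:2],np.full(3,.04))])
                a=P-P.mean(0); b=ref-ref.mean(0); th=np.arctan2((b[:,0]*a[:,1]-b[:,1]*a[:,0]).sum(),(a*b).sum())
                xy=P.mean(0)-Rz(th)@ref.mean(0); res=np.abs(P-xy-(Rz(th)@ref.T).T).max()
                if best is None or res<best[2]: best=(xy,th,res,o[:,2])
    if show: print("MODULE",best[0].round(4),"yaw",np.degrees(best[1]).round(2),"res mm",(1e3*best[2]).round(1),best[3])
    return best[:2]
E
python3 -c "
from h import *
tool_in_mod(load('w16')); print(cents2(load('w16')))"
```

```text
MODULE [0.0447 0.0588] yaw -87.4 res mm 1.6 [ 723. 3658. 7729.]
t 12.5 pos [0.5034 0.0287 0.022 ] F-frame [-0.0151  0.0576] toolz yaw rel fence deg 179.94 tilt 0.19 Ff [ 0.86 -0.17] 0.24 gap 0.0474 q6 0.016
tool in module [-0.0015 -0.0598]
[[array([340.27109267, 223.94467497, 723.        ]), array([ 436.1210795 ,  285.92778993, 1371.        ])], [array([ 221.01038819,  184.61782395, 3658.        ])], [array([ 277.12550136,   32.65299521, 7729.        ])]]
```

move_arm --deltas '[{"tx": 0, "ty": 0.0001, "tz": -0.006, "ax": 0, "ay": 0, "az": 0, "hand": 0.55}, {"tx": 0, "ty": 0.0001, "tz": -0.01, "ax": 0, "ay": 0, "az": 0, "hand": 0.55}, {"tx": 0, "ty": 0.0001, "tz": -0.01, "ax": 0, "ay": 0, "az": 0, "hand": 0.55}, {"tx": 0, "ty": 0.0001, "tz": -0.008, "ax": 0, "ay": 0, "az": 0, "hand": 0.55}, {"tx": 0, "ty": 0.0001, "tz": -0.006, "ax": 0, "ay": 0, "az": 0, "hand": 0.55}, {"tx": 0, "ty": 0.0001, "tz": -0.004, "ax": 0, "ay": 0, "az": 0, "hand": 0.55}]'

```text
clock: 13.0
ee_pos: [0.5078, 0.0705, 0.0219]
ee_rot: [-0.477, -0.523, -0.474, 0.523]
force: [-0.4, -6.7, 5.1]
finger_gap: 0.0466
```

```bash
python3 -c "
from arc import *
c=snap('wrist','w17'); tool_in_mod(c)"
```

```text
MODULE [0.0893 0.0577] yaw -87.68 res mm 2.7 [ 718. 2718. 7861.]
t 13.05 pos [0.5078 0.0711 0.0218] F-frame [0.0275 0.0573] toolz yaw rel fence deg 179.99 tilt 0.15 Ff [-3.97 -0.48] 1.47 gap 0.0469 q6 0.102
tool in module [-0.0021 -0.0618]
```

View pics/w17.png

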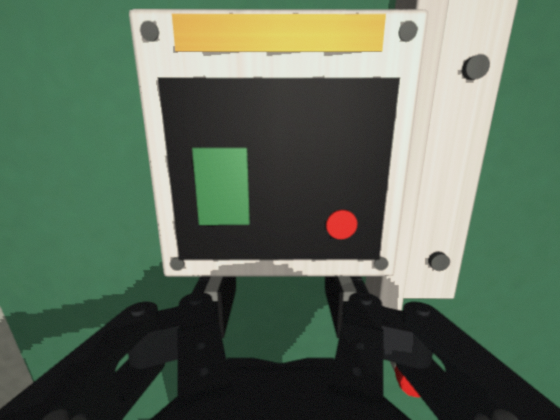

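move_arm --deltas '[{"tx": 0, "ty": 0, "tz": -0.004, "ax": 0, "ay": 0, "az": 0, "hand": 0.55}, {"tx": 0, "ty": 0, "tz": -0.004, "ax": 0, "ay": 0, "az": 0, "hand": 0.55}, {"tx": 0, "ty": 0, "tz": -0.004, "ax": 0, "ay": 0, "az": 0, "hand": 0.55}, {"tx": 0, "ty": 0, "tz": -0.003, "ax": 0, "ay": 0, "az": 0, "hand": 0.55}]'

```text
clock: 13.38
ee_pos: [0.5091, 0.0851, 0.0217]
ee_rot: [-0.476, -0.523, -0.474, 0.524]
force: [0.6, -6.1, 5.5]
finger_gap: 0.0471
```

move_arm --deltas '[{"tx": 0, "ty": 0, "tz": -0.001, "ax": 0, "ay": 0, "az": 0, "hand": 0.55}, {"tx": 0, "ty": 0, "tz": -0.001, "ax": 0, "ay": 0, "az": 0, "hand": 0.55}]'

```text
clock: 13.55
ee_pos: [0.5092, 0.0869, 0.0217]
ee_rot: [-0.476, -0.523, -0.474, 0.524]
force: [-0.6, -7.0, 5.5]
finger_gap: 0.047
```

move_arm --deltas '[{"tx": 0, "ty": 0, "tz": -0.001, "ax": 0, "ay": 0, "az": 0, "hand": 0.55}, {"tx": 0, "ty": 0, "tz": -0.001, "ax": 0, "ay": 0, "az": 0, "hand": 0.55}]'

```text
clock: 13.72
ee_pos: [0.5094, 0.0888, 0.0217]
ee_rot: [-0.476, -0.523, -0.474, 0.524]
force: [-0.5, -6.8, 5.3]
finger_gap: 0.0468
```

move_arm --deltas '[{"tx": 0, "ty": 0, "tz": -0.001, "ax": 0, "ay": 0, "az": 0, "hand": 0.55}, {"tx": 0, "ty": 0, "tz": -0.001, "ax": 0, "ay": 0, "az": 0, "hand": 0.55}]'

```text
clock: 13.88
ee_pos: [0.5096, 0.0908, 0.0217]
ee_rot: [-0.476, -0.523, -0.474, 0.524]
force: [-0.9, -6.4, 6.1]
finger_gap: 0.047
```

move_arm --deltas '[{"tx": 0, "ty": 0, "tz": -0.001, "ax": 0, "ay": 0, "az": 0, "hand": 0.55}, {"tx": 0, "ty": 0, "tz": -0.001, "ax": 0, "ay": 0, "az": 0, "hand": 0.55}]'

```text
clock: 14.05
ee_pos: [0.5097, 0.0928, 0.0217]
ee_rot: [-0.476, -0.523, -0.474, 0.524]
force: [-0.9, -6.2, 5.1]
finger_gap: 0.047
```

move_arm --deltas '[{"tx": 0, "ty": 0, "tz": -0.001, "ax": 0, "ay": 0, "az": 0, "hand": 0.55}, {"tx": 0, "ty": 0, "tz": -0.001, "ax": 0, "ay": 0, "az": 0, "hand": 0.55}]'

```text
clock: 14.22
ee_pos: [0.5099, 0.0947, 0.0217]
ee_rot: [-0.476, -0.523, -0.474, 0.524]
force: [-0.1, -7.2, 5.4]
finger_gap: 0.047
```

move_arm --deltas '[{"tx": 0, "ty": 0, "tz": -0.001, "ax": 0, "ay": 0, "az": 0, "hand": 0.55}, {"tx": 0, "ty": 0, "tz": -0.001, "ax": 0, "ay": 0, "az": 0, "hand": 0.55}]'

```text
clock: 14.38
ee_pos: [0.5101, 0.0967, 0.0217]
ee_rot: [-0.476, -0.523, -0.474, 0.524]
force: [0.1, -7.2, 5.9]
finger_gap: 0.0472
```

move_arm --deltas '[{"tx": 0, "ty": 0, "tz": -0.001, "ax": 0, "ay": 0, "az": 0, "hand": 0.55}, {"tx": 0, "ty": 0, "tz": -0.001, "ax": 0, "ay": 0, "az": 0, "hand": 0.55}]'

```text
clock: 14.55
ee_pos: [0.5103, 0.0987, 0.0217]
ee_rot: [-0.476, -0.523, -0.474, 0.524]
force: [-0.5, -6.5, 5.2]
finger_gap: 0.0469
```

move_arm --deltas '[{"tx": 0, "ty": 0, "tz": -0.001, "ax": 0, "ay": 0, "az": 0, "hand": 0.55}, {"tx": 0, "ty": 0, "tz": -0.001, "ax": 0, "ay": 0, "az": 0, "hand": 0.55}]'

```text
clock: 14.72
ee_pos: [0.5105, 0.1007, 0.0217]
ee_rot: [-0.476, -0.523, -0.474, 0.524]
force: [-1.5, -6.9, 5.4]
finger_gap: 0.0472
```

move_arm --deltas '[{"tx": 0, "ty": 0, "tz": -0.001, "ax": 0, "ay": 0, "az": 0, "hand": 0.55}, {"tx": 0, "ty": 0, "tz": -0.001, "ax": 0, "ay": 0, "az": 0, "hand": 0.55}]'

```text
clock: 14.88
ee_pos: [0.5106, 0.1027, 0.0217]
ee_rot: [-0.476, -0.523, -0.474, 0.524]
force: [-0.8, -6.8, 5.0]
finger_gap: 0.0468
```

move_arm --deltas '[{"tx": 0, "ty": 0, "tz": -0.001, "ax": 0, "ay": 0, "az": 0, "hand": 0.55}, {"tx": 0, "ty": 0, "tz": -0.001, "ax": 0, "ay": 0, "az": 0, "hand": 0.55}]'

```text
clock: 15.05
ee_pos: [0.5109, 0.1047, 0.0217]
ee_rot: [-0.476, -0.523, -0.474, 0.524]
force: [-0.2, -5.7, 5.9]
finger_gap: 0.0471
```

move_arm --deltas '[{"tx": 0, "ty": 0, "tz": -0.001, "ax": 0, "ay": 0, "az": 0, "hand": 0.55}, {"tx": 0, "ty": 0, "tz": -0.001, "ax": 0, "ay": 0, "az": 0, "hand": 0.55}]'

```text
clock: 15.22
ee_pos: [0.511, 0.1066, 0.0217]
ee_rot: [-0.476, -0.523, -0.474, 0.524]
force: [-1.1, -7.2, 6.1]
finger_gap: 0.0466
```

move_arm --deltas '[{"tx": 0, "ty": 0, "tz": -0.001, "ax": 0, "ay": 0, "az": 0, "hand": 0.55}, {"tx": 0, "ty": 0, "tz": -0.001, "ax": 0, "ay": 0, "az": 0, "hand": 0.55}]'

```text
clock: 15.38
ee_pos: [0.5112, 0.1086, 0.0217]
ee_rot: [-0.476, -0.523, -0.474, 0.524]
force: [-0.4, -7.4, 5.3]
finger_gap: 0.0469
```

```bash
python3 -c "
from arc import *
c=snap('wrist','w18'); tool_in_mod(c); 
a=snap('scene','s18'); b=snap('side','d18')
A=cv2.resize(a['frame'][165:265,290:460],None,fx=2.8,fy=2.8,interpolation=cv2.INTER_CUBIC); B=cv2.resize(b['frame'][220:360,200:310],None,fx=2.8,fy=2.8,interpolation=cv2.INTER_CUBIC)
im=np.zeros((392,800,3),np.uint8); im[:280,:476]=A; im[:392,480:788]=B; cv2.imwrite('pics/crop2.png',im[:,:,::-1])"
```

```text
MODULE [0.1277 0.0576] yaw -87.78 res mm 3.0 [ 717. 2418. 7900.]
t 15.43 pos [0.5112 0.1088 0.0217] F-frame [0.0653 0.0575] toolz yaw rel fence deg 179.96 tilt 0.15 Ff [-6.87  0.46] 5.12 gap 0.047 q6 0.177
tool in module [-0.0023 -0.0624]
```

View pics/crop2.png

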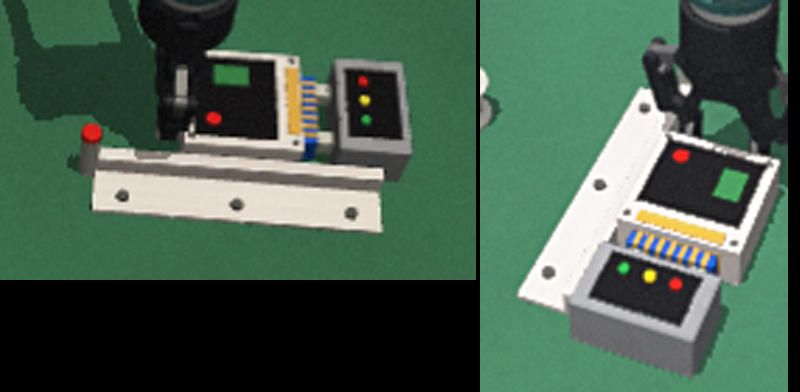

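move_arm --deltas '[{"tx": 0, "ty": 0, "tz": -0.001, "ax": 0, "ay": 0, "az": 0, "hand": 0.55}]'

```text
clock: 15.62
ee_pos: [0.5113, 0.1096, 0.0216]
ee_rot: [-0.476, -0.523, -0.474, 0.524]
force: [-0.6, -6.6, 5.0]
finger_gap: 0.0472
```

move_arm --deltas '[{"tx": 0, "ty": 0, "tz": -0.001, "ax": 0, "ay": 0, "az": 0, "hand": 0.55}]'

```text
clock: 15.7
ee_pos: [0.5114, 0.1106, 0.0216]
ee_rot: [-0.476, -0.523, -0.474, 0.524]
force: [-0.6, -7.7, 5.7]
finger_gap: 0.0472
```

move_arm --deltas '[{"tx": 0, "ty": 0, "tz": -0.001, "ax": 0, "ay": 0, "az": 0, "hand": 0.55}]'

```text
clock: 15.78
ee_pos: [0.5114, 0.1113, 0.0217]
ee_rot: [-0.476, -0.523, -0.474, 0.524]
force: [-1.5, -9.9, 4.0]
finger_gap: 0.0468
```

move_arm --deltas '[{"tx": 0, "ty": 0, "tz": -0.001, "ax": 0, "ay": 0, "az": 0, "hand": 0.55}]'

```text
clock: 15.87
ee_pos: [0.5114, 0.1119, 0.0216]
ee_rot: [-0.477, -0.523, -0.474, 0.524]
force: [-1.3, -10.4, 5.9]
finger_gap: 0.047
```

move_arm --deltas '[{"tx": 0, "ty": 0, "tz": -0.001, "ax": 0, "ay": 0, "az": 0, "hand": 0.55}, {"tx": 0, "ty": 0, "tz": -0.001, "ax": 0, "ay": 0, "az": 0, "hand": 0.55}]'

```text
clock: 16.03
ee_pos: [0.5115, 0.1131, 0.0216]
ee_rot: [-0.477, -0.522, -0.474, 0.524]
force: [-1.7, -14.2, 6.8]
finger_gap: 0.0471
```

move_arm --deltas '[{"tx": 0, "ty": 0, "tz": -0.001, "ax": 0, "ay": 0, "az": 0, "hand": 0.55}]'

```text
clock: 16.12
ee_pos: [0.5116, 0.1136, 0.0217]
ee_rot: [-0.477, -0.522, -0.474, 0.525]
force: [-2.0, -15.4, 6.0]
finger_gap: 0.047
```

move_arm --deltas '[{"tx": 0, "ty": 0, "tz": 0, "ax": 0, "ay": 0, "az": 0, "hand": 0.55}, {"tx": 0, "ty": 0, "tz": 0, "ax": 0, "ay": 0, "az": 0, "hand": 0.55}]'

```text
clock: 16.28
ee_pos: [0.5116, 0.1137, 0.0216]
ee_rot: [-0.477, -0.522, -0.474, 0.525]
force: [-1.5, -13.9, 5.6]
finger_gap: 0.0472
```

move_arm --deltas '[{"tx": 0, "ty": 0, "tz": 0, "ax": 0, "ay": 0, "az": 0, "hand": 0.55}, {"tx": 0, "ty": 0, "tz": 0, "ax": 0, "ay": 0, "az": 0, "hand": 0.55}, {"tx": 0, "ty": 0, "tz": 0, "ax": 0, "ay": 0, "az": 0, "hand": 0.55}, {"tx": 0, "ty": 0, "tz": 0, "ax": 0, "ay": 0, "az": 0, "hand": 0.55}, {"tx": 0, "ty": 0, "tz": 0, "ax": 0, "ay": 0, "az": 0, "hand": 0.55}, {"tx": 0, "ty": 0, "tz": 0, "ax": 0, "ay": 0, "az": 0, "hand": 0.55}, {"tx": 0, "ty": 0, "tz": 0, "ax": 0, "ay": 0, "az": 0, "hand": 0.55}, {"tx": 0, "ty": 0, "tz": 0, "ax": 0, "ay": 0, "az": 0, "hand": 0.55}, {"tx": 0, "ty": 0, "tz": 0, "ax": 0, "ay": 0, "az": 0, "hand": 0.55}, {"tx": 0, "ty": 0, "tz": 0, "ax": 0, "ay": 0, "az": 0, "hand": 0.55}, {"tx": 0, "ty": 0, "tz": 0, "ax": 0, "ay": 0, "az": 0, "hand": 0.55}, {"tx": 0, "ty": 0, "tz": 0, "ax": 0, "ay": 0, "az": 0, "hand": 0.55}]'

```text
clock: 17.28
ee_pos: [0.5116, 0.1137, 0.0217]
ee_rot: [-0.477, -0.522, -0.474, 0.525]
force: [-0.9, -13.3, 7.1]
finger_gap: 0.0472
```

move_arm --deltas '[{"tx": 0, "ty": 0, "tz": 0, "ax": 0, "ay": 0, "az": 0, "hand": 0.55}, {"tx": 0, "ty": 0, "tz": 0, "ax": 0, "ay": 0, "az": 0, "hand": 0.55}, {"tx": 0, "ty": 0, "tz": 0, "ax": 0, "ay": 0, "az": 0, "hand": 0.55}, {"tx": 0, "ty": 0, "tz": 0, "ax": 0, "ay": 0, "az": 0, "hand": 0.55}, {"tx": 0, "ty": 0, "tz": 0, "ax": 0, "ay": 0, "az": 0, "hand": 0.55}, {"tx": 0, "ty": 0, "tz": 0, "ax": 0, "ay": 0, "az": 0, "hand": 0.55}, {"tx": 0, "ty": 0, "tz": 0, "ax": 0, "ay": 0, "az": 0, "hand": 0.55}, {"tx": 0, "ty": 0, "tz": 0, "ax": 0, "ay": 0, "az": 0, "hand": 0.55}, {"tx": 0, "ty": 0, "tz": 0, "ax": 0, "ay": 0, "az": 0, "hand": 0.55}, {"tx": 0, "ty": 0, "tz": 0, "ax": 0, "ay": 0, "az": 0, "hand": 0.55}, {"tx": 0, "ty": 0, "tz": 0, "ax": 0, "ay": 0, "az": 0, "hand": 0.55}, {"tx": 0, "ty": 0, "tz": 0, "ax": 0, "ay": 0, "az": 0, "hand": 0.55}]'

```text
clock: 18.28
ee_pos: [0.5116, 0.1137, 0.0217]
ee_rot: [-0.477, -0.522, -0.474, 0.525]
force: [-0.9, -14.1, 6.5]
finger_gap: 0.0468
```

move_arm --deltas '[{"tx": 0, "ty": 0, "tz": 0.0006, "ax": 0, "ay": 0, "az": 0, "hand": 0.55}, {"tx": 0, "ty": 0, "tz": 0.0006, "ax": 0, "ay": 0, "az": 0, "hand": 0.55}, {"tx": 0, "ty": 0, "tz": 0.0006, "ax": 0, "ay": 0, "az": 0, "hand": 0.55}, {"tx": 0, "ty": 0, "tz": 0.0006, "ax": 0, "ay": 0, "az": 0, "hand": 0.55}, {"tx": 0, "ty": 0, "tz": 0.0006, "ax": 0, "ay": 0, "az": 0, "hand": 0.55}, {"tx": 0, "ty": 0, "tz": 0.0006, "ax": 0, "ay": 0, "az": 0, "hand": 0.55}, {"tx": 0, "ty": 0, "tz": 0.0006, "ax": 0, "ay": 0, "az": 0, "hand": 0.55}, {"tx": 0, "ty": 0, "tz": 0.0006, "ax": 0, "ay": 0, "az": 0, "hand": 0.55}, {"tx": 0, "ty": 0, "tz": 0.0006, "ax": 0, "ay": 0, "az": 0, "hand": 0.55}, {"tx": 0, "ty": 0, "tz": 0.0006, "ax": 0, "ay": 0, "az": 0, "hand": 0.55}, {"tx": 0, "ty": 0, "tz": 0.0006, "ax": 0, "ay": 0, "az": 0, "hand": 0.55}, {"tx": 0, "ty": 0, "tz": 0.0006, "ax": 0, "ay": 0, "az": 0, "hand": 0.55}]'

```text
clock: 19.28
ee_pos: [0.5102, 0.1104, 0.0205]
ee_rot: [-0.475, -0.524, -0.475, 0.524]
force: [-0.2, 0.7, -0.9]
finger_gap: 0.0468
```

move_arm --deltas '[{"tx": 0, "ty": 0, "tz": 0.001, "ax": 0, "ay": 0, "az": 0, "hand": 0.55}, {"tx": 0, "ty": 0, "tz": 0.002, "ax": 0, "ay": 0, "az": 0, "hand": 0.55}, {"tx": 0, "ty": 0, "tz": 0.006, "ax": 0, "ay": 0, "az": 0, "hand": 0.55}, {"tx": 0, "ty": 0, "tz": 0.01, "ax": 0, "ay": 0, "az": 0, "hand": 0.55}, {"tx": 0, "ty": 0, "tz": 0.015, "ax": 0, "ay": 0, "az": 0, "hand": 0.55}, {"tx": 0, "ty": 0, "tz": 0.015, "ax": 0, "ay": 0, "az": 0, "hand": 0.55}, {"tx": -0.03, "ty": 0, "tz": 0, "ax": 0, "ay": 0, "az": 0, "hand": 0.55}, {"tx": -0.03, "ty": 0, "tz": 0, "ax": 0, "ay": 0, "az": 0, "hand": 0.55}, {"tx": -0.03, "ty": 0, "tz": 0.01, "ax": 0, "ay": 0, "az": 0, "hand": 0.55}, {"tx": 0, "ty": 0, "tz": 0, "ax": 0, "ay": 0, "az": 0, "hand": 0.55}, {"tx": 0, "ty": 0, "tz": 0, "ax": 0, "ay": 0, "az": 0, "hand": 0.55}]'

```text
clock: 20.2
ee_pos: [0.506, 0.0502, 0.1125]
ee_rot: [0.476, 0.525, 0.474, -0.523]
force: [0.0, 0.1, -0.2]
finger_gap: 0.0468
```

```bash
python3 -c "
from arc import *
st(); w=snap('wrist','w19'); autopose(w)
a=snap('scene','s19'); b=snap('side','d19')
A=cv2.resize(a['frame'][130:320,200:460],None,fx=1.5,fy=1.5,interpolation=cv2.INTER_CUBIC); B=cv2.resize(b['frame'][220:360,200:310],None,fx=2.8,fy=2.8,interpolation=cv2.INTER_CUBIC)
im=np.zeros((600,800,3),np.uint8); im[:285,:390]=A; im[:392,480:788]=B; im[290:600,:414]=cv2.resize(w['frame'],(414,310)); cv2.imwrite('pics/crop3.png',im[:,:,::-1])"
```

```text
t 20.2 pos [0.506  0.0502 0.1125] F-frame [0.0065 0.0571] toolz yaw rel fence deg 179.84 tilt 0.25 Ff [ 0.06 -0.04] -0.17 gap 0.0468 q6 0.061Traceback (most recent call last):
  File "<string>", line 3, in <module>
    st(); w=snap('wrist','w19'); autopose(w)
                                 ~~~~~~~~^^^
  File "h.py", line 70, in autopose
    if show: print("MODULE",best[0].round(4),"yaw",np.degrees(best[1]).round(2),"res mm",(1e3*best[2]).round(1),best[3])
                            ~~~~^^^
TypeError: 'NoneType' object is not subscriptable
```

```bash
python3 -c "
from arc import *
w=load('w19')
a=snap('scene','s19'); b=snap('side','d19')
A=cv2.resize(a['frame'][130:320,200:460],None,fx=1.5,fy=1.5,interpolation=cv2.INTER_CUBIC); B=cv2.resize(b['frame'][220:360,200:310],None,fx=2.8,fy=2.8,interpolation=cv2.INTER_CUBIC)
im=np.zeros((600,800,3),np.uint8); im[:285,:390]=A; im[:392,480:788]=B; im[290:600,:414]=cv2.resize(w['frame'],(414,310)); cv2.imwrite('pics/crop3.png',im[:,:,::-1])
for n,m,k in (('scene','scene1','s19'),('side','side1','d19')):
    d=cv2.absdiff(load(m)['frame'],load(k)['frame']).max(2); 
    for nm,p in (('spool',[.655,.115,.03]),('jar',[.69,-.14,.03]),('pliers',[.40,-.16,.01])): 
        u,v=proj(load(k),[p])[0].astype(int); print(n,nm,(u,v),'diff px>40:',(d[v-20:v+20,u-25:u+25]>40).sum())"
```

```text
scene spool (np.int64(358), np.int64(252)) diff px>40: 0
scene jar (np.int64(243), np.int64(267)) diff px>40: 0
scene pliers (np.int64(240), np.int64(170)) diff px>40: 284
side spool (np.int64(226), np.int64(261)) diff px>40: 0
side jar (np.int64(245), np.int64(196)) diff px>40: 13
side pliers (np.int64(349), np.int64(215)) diff px>40: 258
```

View pics/crop3.png

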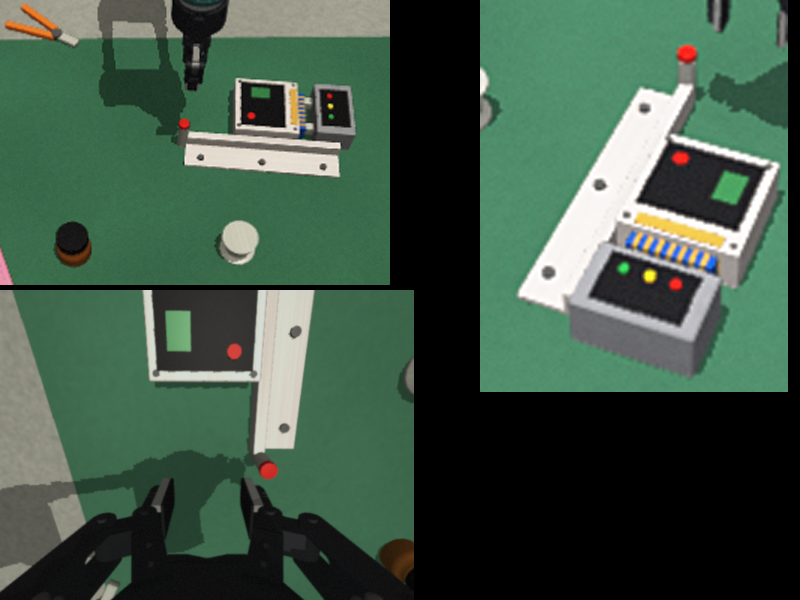

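```bash
python3 -c "
from bench import *
print(job_done())"
```

```text
the job is handed in; nothing more can be done
None
```

The module is turned a quarter, flush along the fence and up against the sprung bar. I handed the job in at about 20 s on the robot's clock, and no verdict came back.

**What I did**
- I pushed the module up to the post with two spread fingers on its back face. I then swung it clockwise on an arc from +4.5° to about -90°, leaning on the post. The face slid along the post rather than sticking to it, so I corrected the pushing point several times from wrist pictures.
- I pressed it onto the fence with 12 to 15 N at the wrist, then slid it along the fence with the fingers on the opposite side from the strip.
- I found the bar by touch, where the push rose above a steady 6.5 N. I pressed about 3.2 mm further, which is roughly 9.6 N on the bar by its spring rate, and held it for just over 2 s. The wrist read about 14 N in total, including friction.
- I then backed off slowly and lifted clear.

**Last checks**
- **Pose:** In the last pictures the module lies flat and parallel on the fence, with its strip at the bar.
- **Bystanders:** The spool and jar areas look unchanged from the start in both views. The pixel check did flag the pliers areas. In the scene view the pliers sit in the same place as at the start, and I put the change down to the module having left that area. I did not check the side-view flag separately.
- **Forces:** The largest wrist force I read was about 17 N.
- **Not confirmed:**
  - My automatic module locator failed on the last wrist picture, which did not show the brass strip. The final pose is therefore judged by eye.
  - That locator had also read the yaw about 2° off square during the slide, with a poor fit. I trusted the two-finger contact and the pictures instead.
  - Contact with the bar after I let go was judged from the slow release and the pictures, not measured.

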